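# Clamp a glued display foot round its post

### The job

The wooden foot in the bar clamp has just been glued from two halves: take the wooden post out of its stand and put it down through the hole in the foot until it rests on the clamp's board, leave it standing there, then pump the clamp's trigger until the sliding jaw has pushed the foot against the fixed jaw and its sprung pad is pressed about half way in. Do not crush the foot (the pad must never be pressed right in), move the jaw with the trigger only, and do not disturb the goods lying around. Finish still squeezing the trigger so that the pad stays pressed: do not let go at the end.

Things in the scene. Friction and masses are not known exactly. Their poses are not given: they have to be found in the camera images.
- clamp: bar clamp fixed on a wooden board 280x90x12 mm; grey handle and trigger stand up to z=0.162. Origin on the table under the middle of the grip; x runs from the handle to the fixed jaw (closing direction), z up. Board top z=0.012, x=-0.065 to 0.215. Apart from handle and trigger nothing is higher than z=0.105; beyond x=0.05 nothing but the trigger is higher than z=0.062
- handle_grip (a point): middle of the fixed upright handle (16 mm thick along clamp x, 26 mm wide) at clamp x=-0.013, z=0.140
- trigger_grip (a point): middle of the trigger's bar (11 mm thick along clamp x, 23 mm wide), 48 mm above its pivot (clamp x=0.016, z=0.092); at clamp x=0.032, z=0.140 at rest and x=0.016 fully squeezed. Outer faces of handle and trigger are 59 mm apart at rest, 43 mm squeezed
- trigger (a joint): trigger angle, rad: 0 at rest, 0.34 squeezed to its stop. Return spring 2 N (rest) to 4 N (squeezed) at trigger_grip. A full squeeze moves the jaw 10 to 12 mm by pawl and teeth (pitch 4 mm); let it come fully back between squeezes; a second pawl lets the jaw slip back at most 4 mm. Push on the jaw: about 1.4 times the push on the trigger beyond the spring, less 1.5 N friction
- jaw (a joint): travel of bar and sliding jaw along clamp x, m: grows as the clamp closes, 0 to 0.06
- pad (a joint): how far the sprung rubber pad on the sliding jaw is pressed in, m: 0 free, 0.012 pressed right in; spring 1.5 N per mm. About 0.005 is right
- pad_face (a point): middle of the pad's front face (46 mm wide, 34 mm high)
- fixed_face (a point): middle of the face of the fixed jaw, clamp x=0.184
- foot: light wooden block 50x50x45 mm with a glue line across its top, loose on the clamp's board between the jaws; origin at the centre of its underside, z up. A round hole 14 mm wide with a 2 mm chamfer goes right through it from top to bottom at its centre
- foot_mouth (a point): centre of the hole at the top face of the foot
- post: light wooden round rod, 10 mm thick, 130 mm long, lower end chamfered, standing in the stand's hole with 100 mm sticking out; origin at the centre of its lower end, z along it to the top
- stand: dark wooden block 60x60x40 mm, fixed, with a hole 13 mm wide and 30 mm deep in the centre of its top; origin at the centre of its underside
- case_pink: pink crochet glasses case, 206x78x23 mm, loose bystander, origin under its centre
- scrubby_lilac: round lilac crochet face scrubby with a card, 89x89x44 mm, loose bystander, origin under its centre
There are look-alikes about, which are no part of the job. Of the things shaped like the foot, the wooden one is meant.

How it is judged:
On the way, in this order (a step that is already met when the one before it is completed fails the run):
1. the post stands in the hole of the foot, down on the board, let go, with the pad still free (horizontal distance between post and foot below 0.006 m and z of post in the frame of foot below 0.006 m and angle between post's own z axis and vertical below 0.15 rad and contact force between the fingers and post below 0.1 N and value of joint pad below 0.001 m), for 0.2 s.
2. the pad is pressed on the foot by the squeezed trigger (value of joint pad above 0.002 m and contact force between pad and foot above 2 N and contact force between the fingers and trigger above 2.5 N), for 0.2 s.
At the end, for the whole second after the job is handed in: the fingers still press the trigger (over 2.5 N); the pad is pressed in 2 to 8.5 mm against the foot, which stands flat at the fixed jaw; the post stands let go in the hole, its lower end within 6 mm of the foot's underside, tilted under 0.15 rad (all of step 2 and value of joint pad below 0.0085 m and contact force between clamp and foot above 2 N and x of foot in the frame of clamp above 0.155 m and horizontal distance between post and foot below 0.006 m and z of post in the frame of foot below 0.006 m and angle between post's own z axis and vertical below 0.15 rad and angle between foot's own z axis and vertical below 0.05 rad and linear speed of foot below 0.01 m/s); the arm keeps its last pose, push and grip.
It fails at once if the pad was pressed right in (over 10.5 mm): the foot is crushed (value of joint pad above 0.0105 m).
It fails at once if the jaw was pushed by hand (contact force between the fingers and jaw above 5 N).
It fails at once if goods lying around were disturbed (moved over 30 mm) (distance of any of scrubby_lilac, case_pink from where it was at the start of the episode above 0.03 m).
It also fails if it takes over 72 s, if anything falls off the work surface, if the arm or the gripper's body presses on something with over 40 N, if the wrist force passes 120 N, or if a joint passes its speed limit or range.

### The arm

A 7-joint arm with a two-finger parallel gripper is mounted at the origin on a cart in front of the work surface, level with it; the furniture and walls round the work are solid. World frame = base frame: x ahead of the robot, y to its left, z up, the work surface at z = 0. Lengths are in m, angles in rad, forces in N, time in s.
With the tool pointing down it reaches from about 0.425 to 0.925 m from the base axis. Payload 6.8 kg.
Tool frame: the origin (TCP) lies at the very end of the fingers, on their centre line; the grasp point (between the pads) lies 19 mm behind it; z points along the fingers, y is the line along which they close (so a half turn about z gives the same grasp; the last joint's range is limited). The gripper opens to 85 mm and grips with 20 to 120 N. Pads are 22 mm wide; open, the fingers measure 114 mm over their backs; the gripper's body (76 mm by 85 mm) begins 54 mm behind the grasp point. The pads swing forward as they close: fully open they stand 13 mm farther back than shut.
Start: joints at [1.11, 0.477, 0.022, 1.555, -0.011, 1.109, -0.083], TCP at [0.233, -0.633, 0.231] pointing down, gripper open.
Joint ranges: [-2.96, 2.96], [-0.34, 2.1], [-1.41, 1.46], [0.24, 2.44], [-1.37, 4.51], [0.17, 1.92], [-2.96, 2.96]. Speed limits (rad/s): [2.39, 2.39, 3.14, 3.14, 3.14, 3.14, 3.14].

### API

Orientations are given as a unit quaternion [w, x, y, z].
In Python, from station import telemetry, viewer, job, search_frame, cut_out gives the robot as it stands. The module is installed in compiled form; this text tells all that it offers.
- The arm moves only by the shell command python3 -m crank 'ROWS' [FORCE]. ROWS is JSON, a list of rows, each an object with "delta_rot": the turn, a rotation vector about the tool's x, y, z in degrees, a list of three; "xyz": the shift along the tool's x, y, z in m, a list of three; "fingers": the gripper command: -1 is fully open, 1 is shut, values between are in proportion. In form: [{"delta_rot": [ax, ay, az], "xyz": [dx, dy, dz], "fingers": fingers}, ...]. A call has 1 to 10 rows; each row is the pose to reach, as a shift and turn from the pose commanded when the call began, along the tool's axes at that moment; what a row does not reach only later rows make up. A row lasts 1/10 s, in which the tool goes at most 50 mm and 8.59 degrees, less where a joint would pass 70% of its speed; a pose out of reach is approached as far as the arm can. A call with a gripper value outside its range is refused whole. The fingers move at their own pace and stop on an object; FORCE is the grip in N (left out, the last holds). Time passes only in rows, so rows that repeat a pose let the fingers close. It gives the time, the measured TCP pose, the force, the opening and the grip force at its end, in the units of the state.
- telemetry.get_obs(): the state, without advancing time (a new reading comes with each control period).
- viewer.read_camera(name): name is "side" or "top" or "wrist"; returns a dict with "img" (420x560x3 uint8, red, green, blue), "fx", "fy", "cx", "cy" (pixels), "k1" (the pictures are not rectified: a ray, as slopes to the right and down, at radius r is drawn at 1 + k1 r^2 times it, then the intrinsics apply), "origin" and "rotation" of the camera in the world. Camera axes: x right, y up, looking along -z (the intrinsics and any distortion apply to the point x, -y, -z); pixel columns grow to the right and rows downward; lengths in m; the calibration is good to about 2 mm. A picture is of the moment at which its call begins. There is no depth.
- job.hand_in(): hands the job in; it is judged then, once.
Trained networks look in the newest picture that a camera, given by its name, has taken for a name from the list of things; names that differ only in an ending like _2 or _b are one class to them, and where a whole thing is asked for, a point or a joint stands for the part that bears it (a point fixed in the world has none). Each returns a list of dicts, best first, with "score" (0 to 1); they miss things now and then, are a little off and sometimes report something else, mostly with a low value. They report only what shows in the picture. A call takes as long as a camera call. They do not tell look-alikes from the thing itself.
- search_frame(camera, thing): "pixel" ([column, row] in pixels, amid what is visible of it).
- cut_out(camera, thing): "pixels" (420x560 bool, what is visible of it) and "pixel" ([column, row] in pixels, amid what is visible of it).
The state is a dict: "t": time; "q": joint angles; "joint_vel": joint speeds; "joint_torque": joint torques, N m; "eef_pos": TCP position; "tool_rot": TCP orientation; "contact_force": force on the tool from outside, world axes, zero at the start; "torque": the same for the moment, N m; "gripper_width": opening from 0.0 (shut) to 1.0 (fully open); "grasp_force": force on a finger pad.
Only numpy, scipy, OpenCV 4.12 (cv2) and the standard library are available. Lean on these libraries where they do the work, as an engineer would, in place of code of your own. Each camera call takes 0.05 s, during which the arm holds its last target. There are 200 camera calls.

## Working session

There is one attempt and no reset: what is moved stays moved. The work goes in short steps, Python scripts to look and compute and a shell command to move; the robot and the scene stay as the last step left them, time stands still between calls to the robot, and variables do not carry over. Pictures are saved under pics/ and viewed, at most 10 in all, crops included, and the job is handed in when it is done.

```bash
mkdir -p pics
cat > h.py <<'E'
import numpy as np, cv2
from scipy.spatial.transform import Rotation as R
from station import telemetry, viewer, job, search_frame, cut_out
def ray(c,px):
    d=np.array([(px[0]-c['cx'])/c['fx'],(px[1]-c['cy'])/c['fy']]); s=d.copy()
    for _ in range(30): s=d/(1+c['k1']*(s@s))
    v=np.array(c['rotation'])@np.array([s[0],-s[1],-1.]); return np.array(c['origin']),v
def at_z(c,px,z):
    o,v=ray(c,px); return o+v*(z-o[2])/v[2]
def proj(c,p):
    q=np.array(c['rotation']).T@(np.array(p)-np.array(c['origin'])); s=np.array([q[0],-q[1]])/-q[2]
    s=s*(1+c['k1']*(s@s)); return np.array([s[0]*c['fx']+c['cx'],s[1]*c['fy']+c['cy']])
def tri(c1,p1,c2,p2):
    o1,a=ray(c1,p1);o2,b=ray(c2,p2); A=np.stack([a,-b],1); t=np.linalg.lstsq(A,o2-o1,rcond=None)[0]
    x,y=o1+a*t[0],o2+b*t[1]; return (x+y)/2,np.linalg.norm(x-y)
def cam(n): 
    c=viewer.read_camera(n); return c
def pose():
    s=telemetry.get_obs(); q=s['tool_rot']; return np.array(s['eef_pos']),R.from_quat([q[1],q[2],q[3],q[0]]),s
def togo(p):
    e,r,_=pose(); return r.inv().apply(np.array(p)-e)
E
python3 - <<'E'
from h import *
np.set_printoptions(precision=4,suppress=True)
e,r,s=pose(); print(s['t'],e,r.as_matrix())
for n in ['side','top']:
    c=cam(n); cv2.imwrite(f'pics/{n}0.png',c['img'][:,:,::-1]); print(n,c['fx'],c['k1'],c['origin'],np.array(c['rotation']))
    for t in ['clamp','handle_grip','trigger_grip','pad_face','fixed_face','foot','foot_mouth','post','stand','case_pink','scrubby_lilac']:
        print(t,[(np.round(d['pixel']).tolist(),round(d['score'],2),np.round(at_z(c,d['pixel'],{'handle_grip':.14,'trigger_grip':.14,'foot_mouth':.057,'stand':.04,'post':.09}.get(t,.03)),3).tolist()) for d in search_frame(n,t)[:4]])
E
```

```text
0.0 [ 0.233  -0.6329  0.2303] [[ 0.9384  0.3455 -0.0008]
 [ 0.3455 -0.9384  0.0017]
 [-0.0002 -0.0018 -1.    ]]
side 388.1665262442381 -0.053526620271170916 [0.5362 0.843  0.6919] [-0.0105  0.0029  0.4634  0.8861]Traceback (most recent call last):
  File "<stdin>", line 7, in <module>
  File "h.py", line 9, in at_z
    o,v=ray(c,px); return o+v*(z-o[2])/v[2]
        ~~~^^^^^^
  File "h.py", line 7, in ray
    v=np.array(c['rotation'])@np.array([s[0],-s[1],-1.]); return np.array(c['origin']),v
      ~~~~~~~~~~~~~~~~~~~~~~~^~~~~~~~~~~~~~~~~~~~~~~~~~~
ValueError: matmul: Input operand 1 has a mismatch in its core dimension 0, with gufunc signature (n?,k),(k,m?)->(n?,m?) (size 3 is different from 4)
```

```bash
python3 - <<'E'
s=open('h.py').read()
s=s.replace("c=viewer.read_camera(n); return c","c=viewer.read_camera(n); q=c['rotation']; c['rotation']=R.from_quat([q[1],q[2],q[3],q[0]]).as_matrix(); return c")
open('h.py','w').write(s)
E
python3 - <<'E'
from h import *
np.set_printoptions(precision=4,suppress=True)
for n in ['side','top']:
    c=cam(n); cv2.imwrite(f'pics/{n}0.png',c['img'][:,:,::-1]); print(n,c['fx'],c['k1'],c['origin'])
    for t in ['clamp','handle_grip','trigger_grip','pad_face','fixed_face','foot','foot_mouth','post','stand','case_pink','scrubby_lilac']:
        print(t,[(np.round(d['pixel']).tolist(),round(d['score'],2),np.round(at_z(c,d['pixel'],{'handle_grip':.14,'trigger_grip':.14,'foot_mouth':.057,'stand':.04,'post':.09}.get(t,.03)),3).tolist()) for d in search_frame(n,t)[:4]])
E
```

```text
side 388.1665262442381 -0.053526620271170916 [0.5362 0.843  0.6919]
clamp [([295.0, 249.0], 0.87, [0.506, 0.067, 0.03]), ([285.0, 331.0], 0.16, [0.528, 0.33, 0.03])]
handle_grip [([295.0, 247.0], 0.69, [0.511, 0.191, 0.14])]
trigger_grip [([296.0, 208.0], 0.63, [0.505, 0.039, 0.14])]
pad_face []
fixed_face []
foot [([250.0, 176.0], 0.63, [0.655, -0.308, 0.03]), ([304.0, 213.0], 0.62, [0.478, -0.097, 0.03]), ([352.0, 365.0], 0.57, [0.4, 0.406, 0.03]), ([253.0, 163.0], 0.48, [0.65, -0.4, 0.03])]
foot_mouth [([253.0, 179.0], 0.83, [0.64, -0.245, 0.057]), ([253.0, 163.0], 0.78, [0.647, -0.351, 0.057])]
post [([287.0, 305.0], 0.67, [0.527, 0.312, 0.09])]
stand []
case_pink []
scrubby_lilac [([352.0, 365.0], 0.86, [0.4, 0.406, 0.03]), ([304.0, 214.0], 0.59, [0.476, -0.092, 0.03])]
top 511.2223935067544 -0.052691808966041725 [-0.389   0.0903  1.5373]
clamp [([268.0, 226.0], 0.86, [0.499, 0.034, 0.03])]
handle_grip [([267.0, 231.0], 0.91, [0.419, 0.044, 0.14]), ([261.0, 210.0], 0.26, [0.499, 0.057, 0.14])]
trigger_grip [([256.0, 212.0], 0.5, [0.493, 0.075, 0.14])]
pad_face []
fixed_face [([267.0, 225.0], 0.81, [0.503, 0.039, 0.03])]
foot [([298.0, 223.0], 0.87, [0.5, -0.067, 0.03]), ([389.0, 181.0], 0.6, [0.643, -0.419, 0.03]), ([358.0, 181.0], 0.52, [0.656, -0.305, 0.03])]
foot_mouth [([296.0, 223.0], 0.86, [0.486, -0.059, 0.057]), ([355.0, 185.0], 0.76, [0.621, -0.286, 0.057]), ([385.0, 180.0], 0.61, [0.631, -0.397, 0.057])]
post [([183.0, 220.0], 0.45, [0.518, 0.317, 0.09])]
stand [([191.0, 228.0], 0.78, [0.514, 0.296, 0.04])]
case_pink [([275.0, 224.0], 0.72, [0.507, 0.011, 0.03]), ([347.0, 232.0], 0.65, [0.45, -0.229, 0.03])]
scrubby_lilac [([164.0, 266.0], 0.84, [0.382, 0.387, 0.03])]
```

View pics/side0.png

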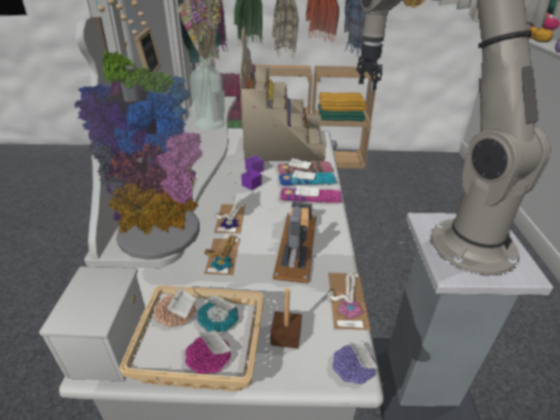

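View pics/top0.png

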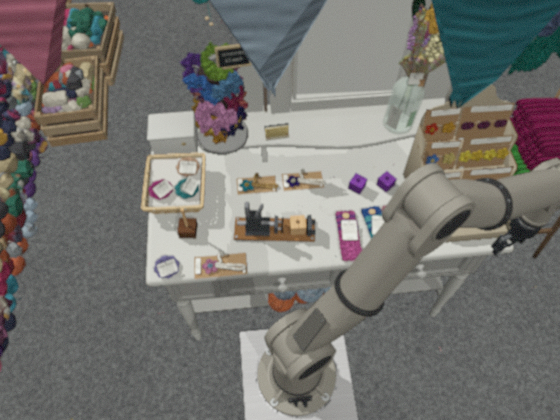

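Run:
```python
import cv2,numpy as np
i=cv2.imread('pics/top0.png'); a=cv2.resize(i[165:265,165:405],None,fx=3.3,fy=3.3,interpolation=cv2.INTER_CUBIC)
j=cv2.imread('pics/side0.png'); b=cv2.resize(j[195:355,250:370],None,fx=1.6,fy=1.6,interpolation=cv2.INTER_CUBIC)
o=np.zeros((a.shape[0]+b.shape[0],a.shape[1],3),np.uint8);o[:a.shape[0]]=a;o[a.shape[0]:,:b.shape[1]]=b
cv2.imwrite('pics/crop1.png',o);print(o.shape)
```

```text
(586, 792, 3)
```

View pics/crop1.png

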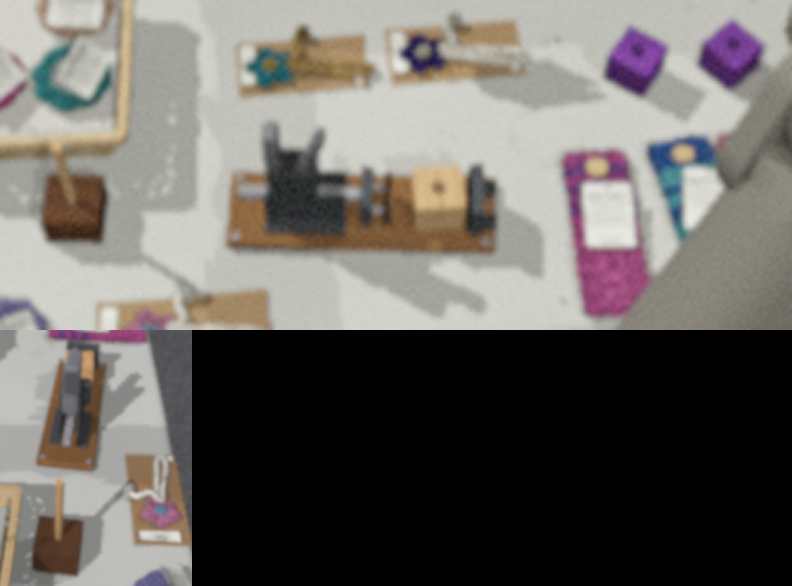

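Run:
```python
from h import *
np.set_printoptions(precision=4,suppress=True)
c=cam('top'); s=cam('side')
P=lambda u,v:(165+u/3.3,165+v/3.3); S=lambda u,v:(250+u/1.6,195+(v-330)/1.6)
for n,u,v,z in [('bl',228,248,.012),('tl',232,173,.012),('br',495,252,.012),('handletop',270,125,.162),('trigtop',320,132,.162),('mouth',438,188,.057),('posttop',57,147,.14),('holetop',70,200,.04)]:
    print(n,at_z(c,P(u,v),z))
print('posttop',tri(c,P(57,147),s,S(59,481)), 'handle', tri(c,P(270,125),s,S(74,348)))
for n,u,v,z in [('bl',98,468,.012),('tl',39,462,.012),('posttop',59,481,.14),('standtop_front',34,545,.04),('sr',80,545,.04)]: print('side',n,at_z(s,S(u,v),z))
print(len(search_frame('top','scrubby_lilac')), togo([.51,.05,.40]))
```

```text
bl [0.4666 0.1546 0.012 ]
tl [0.557  0.1454 0.012 ]
br [ 0.4343 -0.1189  0.012 ]
handletop [0.515  0.1001 0.162 ]
trigtop [0.502  0.0523 0.162 ]
mouth [ 0.4899 -0.0651  0.057 ]
posttop [0.5248 0.3106 0.14  ]
holetop [0.5237 0.3129 0.04  ]
posttop (array([0.5278, 0.3116, 0.1348]), np.float64(0.00091880117030685)) handle (array([0.5052, 0.0986, 0.183 ]), np.float64(0.007247884328955034))
side bl [0.4663 0.1663 0.012 ]
side tl [0.5564 0.1562 0.012 ]
side posttop [0.5275 0.3169 0.14  ]
side standtop_front [0.5571 0.334  0.04  ]
side sr [0.4983 0.3323 0.04  ]
2 [ 0.4958 -0.5457 -0.1687]
```

```bash
python3 -m crank '[{"delta_rot":[0,0,0],"xyz":[0,0,-0.05],"fingers":-1},{"delta_rot":[0,0,3],"xyz":[0.045,-0.045,-0.09],"fingers":-1},{"delta_rot":[0,0,6],"xyz":[0.08,-0.08,-0.1],"fingers":-1},{"delta_rot":[0,0,9],"xyz":[0.115,-0.115,-0.1],"fingers":-1},{"delta_rot":[0,0,12],"xyz":[0.15,-0.15,-0.11],"fingers":-1},{"delta_rot":[0,0,15],"xyz":[0.185,-0.185,-0.11],"fingers":-1},{"delta_rot":[0,0,18],"xyz":[0.22,-0.22,-0.12],"fingers":-1},{"delta_rot":[0,0,21],"xyz":[0.255,-0.255,-0.12],"fingers":-1},{"delta_rot":[0,0,24],"xyz":[0.29,-0.29,-0.12],"fingers":-1},{"delta_rot":[0,0,27],"xyz":[0.325,-0.325,-0.12],"fingers":-1}]' 30
python3 - <<'E'
from h import *
np.set_printoptions(precision=4,suppress=True)
e,r,s=pose(); print(s['t'],e,r.as_matrix(),s['contact_force'],s['gripper_width'],togo([.50,-.02,.37]))
E
```

```text
t: 2.45
eef_pos: [0.4174, -0.2338, 0.3518]
tool_rot: [0.0, 0.998, -0.06, 0.001]
contact_force: [1.3, -0.4, 0.3]
gripper_width: 1.001
grasp_force: 0.0
2.45 [ 0.4174 -0.2338  0.3518] [[ 0.9927 -0.1205  0.0012]
 [-0.1205 -0.9927 -0.0008]
 [ 0.0013  0.0007 -1.    ]] [ 1.3331 -0.4325  0.3249] 1.0012343182445815 [ 0.0562 -0.2222 -0.0183]
```

```bash
python3 -m crank '[{"delta_rot":[0,0,0],"xyz":[0.012,-0.045,0],"fingers":-1},{"delta_rot":[0,0,0],"xyz":[0.024,-0.09,0],"fingers":-1},{"delta_rot":[0,0,0],"xyz":[0.036,-0.135,0],"fingers":-1},{"delta_rot":[0,0,0],"xyz":[0.048,-0.18,0],"fingers":-1},{"delta_rot":[0,0,0],"xyz":[0.056,-0.222,-0.02],"fingers":-1},{"delta_rot":[0,0,0],"xyz":[0.056,-0.222,-0.02],"fingers":-1}]'
python3 - <<'E'
from h import *
np.set_printoptions(precision=4,suppress=True)
c=cam('wrist'); cv2.imwrite('pics/w1.png',c['img'][:,:,::-1]); e,r,s=pose(); print(e,c['origin'],c['fx'],c['k1'],c['rotation'])
for t in ['handle_grip','trigger_grip','foot_mouth','pad_face','fixed_face']:
    print(t,[(np.round(d['pixel'],1).tolist(),round(d['score'],2)) for d in search_frame('wrist',t)[:3]])
E
```

```text
t: 3.05
eef_pos: [0.5008, -0.0147, 0.3737]
tool_rot: [-0.002, 0.999, -0.054, 0.002]
contact_force: [-0.6, 0.1, -0.4]
gripper_width: 0.998
grasp_force: 0.0
[ 0.4998 -0.0184  0.3725] [ 0.5671 -0.0213  0.5173] 308.71774084412147 -0.03461703132104525 [[-0.1081  0.9594  0.2604]
 [-0.9941 -0.1031 -0.0328]
 [-0.0046 -0.2624  0.9649]]
handle_grip [([249.9, 173.8], 0.87)]
trigger_grip [([218.7, 187.2], 0.71)]
foot_mouth [([534.1, 47.5], 0.88), ([309.1, 179.8], 0.75), ([460.4, 53.3], 0.68)]
pad_face [([275.7, 184.8], 0.51)]
fixed_face [([277.0, 177.9], 0.48)]
```

View pics/w1.png

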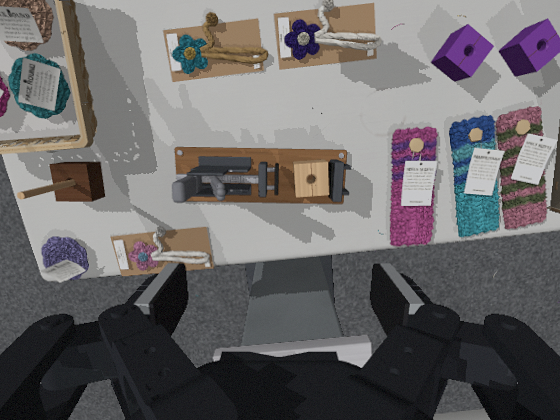

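Run:
```python
from h import *
np.set_printoptions(precision=4,suppress=True)
c=cam('wrist')
for n,p,z in [('tl',(177,148),.012),('bl',(174,200),.012),('tr',(348,151),.012),('br',(346,205),.012),('handletop',(180,188),.162),('trigtop',(215,188),.162),('mouth',(310.5,179.5),.057),('posttop',(22,193),.14),('holetop',(78,182),.04),('padfront',(277,181),.05),('jawback',(260,181),.05),('fixedface',(330,181),.05),('footL',(294,180),.057),('footR',(328,180),.057)]:
    print(n,at_z(c,p,z))
```

```text
tl [0.5574 0.1347 0.012 ]
bl [0.4743 0.1572 0.012 ]
tr [ 0.5194 -0.1363  0.012 ]
br [ 0.4309 -0.1274  0.012 ]
handletop [0.5146 0.0912 0.162 ]
trigtop [0.5096 0.0508 0.162 ]
mouth [ 0.4884 -0.0686  0.057 ]
posttop [0.5303 0.301  0.14  ]
holetop [0.5265 0.2922 0.04  ]
padfront [ 0.4911 -0.0186  0.05  ]
jawback [0.4942 0.007  0.05  ]
fixedface [ 0.4814 -0.0983  0.05  ]
footL [ 0.4906 -0.0441  0.057 ]
footR [ 0.4845 -0.0944  0.057 ]
```

```bash
python3 -m crank '[{"delta_rot":[0,0,0],"xyz":[-0.001,-0.047,0.01],"fingers":-1},{"delta_rot":[0,0,0],"xyz":[-0.003,-0.094,0.02],"fingers":-1},{"delta_rot":[0,0,0],"xyz":[-0.005,-0.14,0.03],"fingers":-1},{"delta_rot":[0,0,0],"xyz":[-0.007,-0.186,0.04],"fingers":-1},{"delta_rot":[0,0,0],"xyz":[-0.009,-0.232,0.05],"fingers":-1},{"delta_rot":[0,0,0],"xyz":[-0.01,-0.278,0.06],"fingers":-1},{"delta_rot":[0,0,0],"xyz":[-0.011,-0.32,0.08],"fingers":-1},{"delta_rot":[0,0,0],"xyz":[-0.012,-0.327,0.12],"fingers":-1},{"delta_rot":[0,0,0],"xyz":[-0.012,-0.327,0.16],"fingers":-1},{"delta_rot":[0,0,0],"xyz":[-0.012,-0.327,0.16],"fingers":-1}]'
python3 - <<'E'
from h import *
np.set_printoptions(precision=4,suppress=True)
c=cam('wrist'); cv2.imwrite('pics/w2.png',c['img'][:,:,::-1]); e,r,s=pose(); print(e,c['origin'],r.as_matrix())
for t in ['post','stand']:
  for d in cut_out('wrist',t)[:2]:
    ys,xs=np.nonzero(d['pixels']); print(t,d['score'],d['pixel'],xs.min(),xs.max(),ys.min(),ys.max(), [(y,xs[ys==y].min(),xs[ys==y].max()) for y in np.linspace(ys.min(),ys.max(),7).astype(int)])
E
```

```text
t: 4.4
eef_pos: [0.5229, 0.3011, 0.2054]
tool_rot: [0.003, 0.998, -0.059, -0.004]
contact_force: [-0.5, -0.7, -0.8]
gripper_width: 1.001
grasp_force: 0.0
[0.5245 0.3021 0.2089] [0.5911 0.2951 0.3481] [[ 0.9928 -0.1193 -0.0049]
 [-0.1194 -0.9928 -0.0035]
 [-0.0045  0.0041 -1.    ]]
post 0.93 [259.1, 211.6] 251 267 189 231 [(np.int64(189), np.int64(260), np.int64(265)), (np.int64(196), np.int64(258), np.int64(267)), (np.int64(203), np.int64(256), np.int64(266)), (np.int64(210), np.int64(254), np.int64(265)), (np.int64(217), np.int64(252), np.int64(265)), (np.int64(224), np.int64(251), np.int64(264)), (np.int64(231), np.int64(256), np.int64(258))]
stand 0.86 [263.0, 189.6] 232 292 161 223 [(np.int64(161), np.int64(241), np.int64(290)), (np.int64(171), np.int64(232), np.int64(292)), (np.int64(181), np.int64(233), np.int64(292)), (np.int64(192), np.int64(233), np.int64(292)), (np.int64(202), np.int64(233), np.int64(292)), (np.int64(212), np.int64(233), np.int64(291)), (np.int64(223), np.int64(236), np.int64(290))]
stand 0.24 [485.7, 180.7] 400 559 138 234 [(np.int64(138), np.int64(413), np.int64(419)), (np.int64(154), np.int64(408), np.int64(559)), (np.int64(170), np.int64(406), np.int64(559)), (np.int64(186), np.int64(404), np.int64(559)), (np.int64(202), np.int64(402), np.int64(559)), (np.int64(218), np.int64(403), np.int64(559)), (np.int64(234), np.int64(557), np.int64(559))]
```

View pics/w2.png

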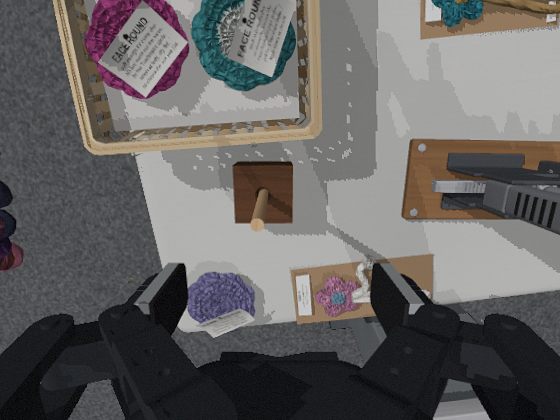

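Run:
```python
from h import *
np.set_printoptions(precision=4,suppress=True)
c=cam('wrist')
for n,p,z in [('posttop',(257.5,224.5),.14),('base',(263.5,190),.04),('standL',(233,193),.04),('standR',(292,193),.04),('up',(263,163),.04),('dn',(263,223),.04),('basket',(260,138),.05)]: print(n,at_z(c,p,z))
t=(at_z(c,(257.5,224.5),.14)+at_z(c,(263.5,190),.04))/2; print(t,togo([t[0],t[1],.09]))
```

```text
posttop [0.5291 0.3208 0.14  ]
base [0.5359 0.3204 0.04  ]
standL [0.5365 0.3525 0.04  ]
standR [0.5292 0.2914 0.04  ]
up [0.5635 0.3173 0.04  ]
dn [0.5004 0.3257 0.04  ]
basket [0.5886 0.3163 0.05  ]
[0.5325 0.3206 0.09  ] [ 0.0032 -0.0165  0.1237]
```

```bash
python3 -m crank '[{"delta_rot":[0,0,0],"xyz":[0.003,-0.016,0.03],"fingers":-1},{"delta_rot":[0,0,0],"xyz":[0.003,-0.016,0.07],"fingers":-1},{"delta_rot":[0,0,0],"xyz":[0.003,-0.016,0.07],"fingers":-1}]'
cat >> h.py <<'E'
def post_look():
    c=cam('wrist'); d=cut_out('wrist','post')[0]; m=d['pixels']; ys,xs=np.nonzero(m)
    return c,d['score'],ys.min(),ys.max(),{int(y):(int(xs[ys==y].min()),int(xs[ys==y].max())) for y in np.linspace(ys.min(),ys.max(),8).astype(int)}
E
python3 - <<'E'
from h import *
np.set_printoptions(precision=4,suppress=True)
c,*o=post_look(); print(o); cv2.imwrite('pics/w3.png',c['img'][100:340,100:440,::-1]);e,r,s=pose(); print(e,s['t'],r.as_matrix()[:,2], 'grasp axis proj', [proj(c,e+r.apply([0,0,k])) for k in (-.02,0,.05)])
E
```

```text
t: 4.9
eef_pos: [0.5291, 0.318, 0.1388]
tool_rot: [0.002, 0.998, -0.059, -0.002]
contact_force: [-1.2, 0.0, -0.0]
gripper_width: 0.999
grasp_force: 0.0
[0.71, np.int64(209), np.int64(281), {209: (280, 282), 219: (275, 287), 229: (275, 288), 239: (275, 289), 250: (275, 290), 260: (275, 291), 270: (274, 293), 281: (281, 288)}]
[0.5312 0.3197 0.143 ] 5.0 [ 0.0012  0.0005 -1.    ] grasp axis proj [array([277.2458, 288.2495]), array([277.2987, 267.9684]), array([277.3872, 234.2867])]
```

View pics/w3.png

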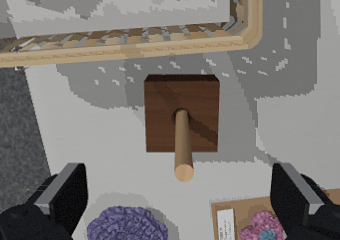

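```bash
python3 -m crank '[{"delta_rot":[0,0,0],"xyz":[-0.002,0.003,0.0],"fingers":-1},{"delta_rot":[0,0,0],"xyz":[-0.002,0.003,0.03],"fingers":-1},{"delta_rot":[0,0,0],"xyz":[-0.002,0.003,0.047],"fingers":-1},{"delta_rot":[0,0,0],"xyz":[-0.002,0.003,0.047],"fingers":0.3},{"delta_rot":[0,0,0],"xyz":[-0.002,0.003,0.047],"fingers":0.6}]' 30
python3 - <<'E'
from h import *
np.set_printoptions(precision=4,suppress=True)
c,*o=post_look(); print(o); cv2.imwrite('pics/w4.png',c['img'][100:400,60:500,::-1]);
for i in range(4):
  e,r,s=pose(); print(e,s['t'],s['gripper_width'],s['contact_force']); cam('wrist')
E
```

```text
t: 5.5
eef_pos: [0.5283, 0.3172, 0.0951]
tool_rot: [-0.0, 0.998, -0.059, 0.0]
contact_force: [-0.1, 0.0, 0.2]
gripper_width: 0.687
grasp_force: 0.0
[0.83, np.int64(226), np.int64(335), {226: (280, 284), 241: (275, 288), 257: (273, 290), 272: (274, 291), 288: (272, 293), 303: (271, 294), 319: (270, 296), 335: (279, 286)}]
[0.5287 0.3176 0.0956] 5.6 0.5175789615253632 [-0.918   0.0782  0.1596]
[0.5287 0.3176 0.0955] 5.65 0.4220695169442167 [0.1304 0.1689 0.3942]
[0.5286 0.3175 0.0954] 5.7 0.3311563852305024 [ 1.0223 -0.3251  0.2037]
[0.5285 0.3174 0.0952] 5.75 0.23797445453060334 [-0.5528 -0.6901 -0.1365]
```

View pics/w4.png

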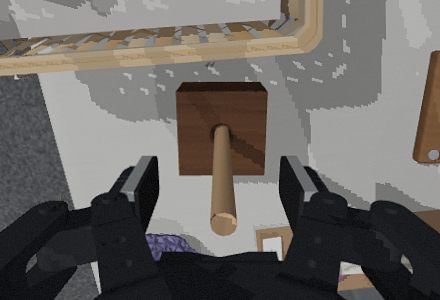

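```bash
python3 -m crank '[{"delta_rot":[0,0,0],"xyz":[0,0,0],"fingers":1},{"delta_rot":[0,0,0],"xyz":[0,0,0],"fingers":1},{"delta_rot":[0,0,0],"xyz":[0,0,0],"fingers":1},{"delta_rot":[0,0,0],"xyz":[0,0,0],"fingers":1},{"delta_rot":[0,0,0],"xyz":[0,0,0],"fingers":1}]' 30
python3 - <<'E'
from h import *
np.set_printoptions(precision=4,suppress=True)
c,*o=post_look();e,r,s=pose(); print(o,e,s['gripper_width'],s['grasp_force'],s['contact_force']); print([proj(c,e+r.apply([0,0,k])) for k in (-.045,-.019,.055)])
E
```

```text
t: 6.3
eef_pos: [0.5284, 0.3172, 0.0947]
tool_rot: [-0.0, 0.998, -0.059, 0.0]
contact_force: [-0.4, -0.5, 5.7]
gripper_width: 0.108
grasp_force: 29.3
[0.93, np.int64(226), np.int64(336), {226: (278, 284), 241: (272, 286), 257: (271, 287), 273: (270, 288), 288: (270, 288), 304: (268, 289), 320: (266, 291), 336: (276, 279)}] [0.5284 0.3172 0.0947] 0.1066402236021579 29.296839237213135 [ 0.2463 -0.8957  5.637 ]
[array([281.9964, 320.5766]), array([281.4687, 286.0683]), array([280.6513, 232.8107])]
```

```bash
python3 -m crank '[{"delta_rot":[0,0,0],"xyz":[0,0,-0.02],"fingers":1},{"delta_rot":[0,0,0],"xyz":[0,0,-0.05],"fingers":1},{"delta_rot":[0,0,0],"xyz":[0,0,-0.09],"fingers":1},{"delta_rot":[0,0,0],"xyz":[0,0,-0.135],"fingers":1},{"delta_rot":[0,0,0],"xyz":[0,0,-0.175],"fingers":1},{"delta_rot":[0,0,0],"xyz":[0.001,0.04,-0.175],"fingers":1},{"delta_rot":[0,0,0],"xyz":[0.002,0.085,-0.175],"fingers":1},{"delta_rot":[0,0,0],"xyz":[0.003,0.13,-0.175],"fingers":1},{"delta_rot":[0,0,0],"xyz":[0.003,0.17,-0.175],"fingers":1},{"delta_rot":[0,0,0],"xyz":[0.004,0.205,-0.175],"fingers":1}]'
python3 -m crank '[{"delta_rot":[0,0,0],"xyz":[0,0.045,0],"fingers":1},{"delta_rot":[0,0,0],"xyz":[0.001,0.09,0],"fingers":1},{"delta_rot":[0,0,0],"xyz":[0.002,0.13,0],"fingers":1},{"delta_rot":[0,0,0],"xyz":[0.003,0.16,0.02],"fingers":1},{"delta_rot":[0,0,0],"xyz":[0.003,0.181,0.06],"fingers":1},{"delta_rot":[0,0,0],"xyz":[0.003,0.181,0.08],"fingers":1},{"delta_rot":[0,0,0],"xyz":[0.003,0.181,0.08],"fingers":1}]'
python3 - <<'E'
from h import *
np.set_printoptions(precision=4,suppress=True)
c=cam('wrist'); cv2.imwrite('pics/w5.png',cv2.resize(c['img'][110:390,130:430,::-1],None,fx=2,fy=2)); e,r,s=pose(); print(s['t'],e,s['gripper_width'],s['grasp_force'],r.as_matrix()[:,2])
b=e+r.apply([0,0,.0847]); print(b,'bottom px',proj(c,b),'mouth est',[(d['pixel'],d['score'],at_z(c,d['pixel'],.057)) for d in search_frame('wrist','foot_mouth')[:2]])
E
```

```text
t: 7.4
eef_pos: [0.507, 0.1105, 0.2687]
tool_rot: [0.0, 0.998, -0.06, -0.0]
contact_force: [-0.0, 0.3, 0.1]
gripper_width: 0.108
grasp_force: 29.5
t: 8.1
eef_pos: [0.4867, -0.0677, 0.1862]
tool_rot: [-0.0, 0.998, -0.06, -0.003]
contact_force: [0.2, 0.7, -0.3]
gripper_width: 0.105
grasp_force: 29.4
8.15 [ 0.4883 -0.0669  0.1881] 0.10696161881249168 29.411130845546722 [-0.0032  0.0008 -1.    ]
[ 0.488  -0.0668  0.1034] bottom px [279.188  218.9173] mouth est [([506.3, 14.4], 0.91, array([ 0.6214, -0.2651,  0.057 ])), ([270.8, 196.7], 0.59, array([ 0.4959, -0.0602,  0.057 ]))]
```

View pics/w5.png

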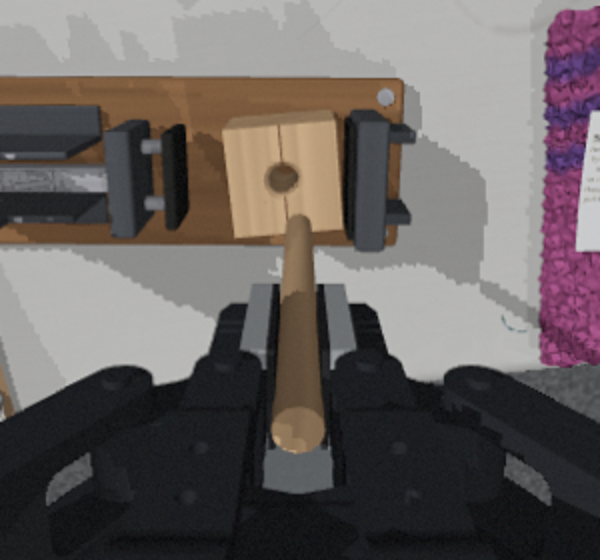

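Run:
```python
from h import *
np.set_printoptions(precision=4,suppress=True)
c=cam('wrist'); e,r,s=pose(); h=at_z(c,(271.5,199),.057); b=at_z(c,(279.5,217.5),e[2]-.0847); print(h,b,e); print('rel',r.inv().apply(h-e),r.inv().apply(b-e))
```

```text
[ 0.4966 -0.0592  0.057 ] [ 0.4921 -0.0659  0.1055] [ 0.4902 -0.0663  0.1902]
rel [ 0.0054 -0.0078  0.1332] [ 0.0017 -0.0006  0.0847]
```

```bash
python3 -m crank '[{"delta_rot":[0,0,0],"xyz":[0.004,-0.007,0.0],"fingers":1},{"delta_rot":[0,0,0],"xyz":[0.004,-0.007,0.034],"fingers":1},{"delta_rot":[0,0,0],"xyz":[0.004,-0.007,0.034],"fingers":1}]'
python3 - <<'E'
from h import *
np.set_printoptions(precision=4,suppress=True)
c=cam('wrist'); cv2.imwrite('pics/w6.png',cv2.resize(c['img'][150:290,200:360,::-1],None,fx=4,fy=4)); e,r,s=pose(); print(s['t'],e,s['contact_force'], proj(c,e+r.apply([0,0,.0847])), proj(c,e+r.apply([0,0,e[2]-.057])))
E
```

```text
t: 8.55
eef_pos: [0.4928, -0.0595, 0.1535]
tool_rot: [-0.0, 0.998, -0.058, -0.002]
contact_force: [-1.6, 0.5, -1.7]
gripper_width: 0.107
grasp_force: 29.4
8.6 [ 0.4935 -0.0597  0.1549] [ 0.2018 -0.5824 -0.4335] [280.6268 219.9184] [280.5466 215.2884]
```

View pics/w6.png

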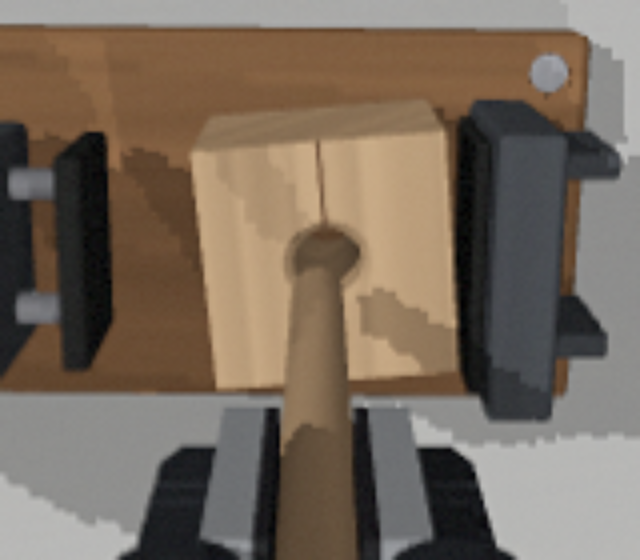

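```bash
python3 -m crank '[{"delta_rot":[0,0,0],"xyz":[0,0,0.012],"fingers":1},{"delta_rot":[0,0,0],"xyz":[0,0,0.022],"fingers":1},{"delta_rot":[0,0,0],"xyz":[0,0,0.032],"fingers":1},{"delta_rot":[0,0,0],"xyz":[0,0,0.032],"fingers":1}]'
python3 -c "
from h import *
e,r,s=pose(); print(e,s['contact_force'],s['torque'])"
```

```text
t: 9.0
eef_pos: [0.4931, -0.0607, 0.1219]
tool_rot: [-0.0, 0.998, -0.059, -0.001]
contact_force: [-0.6, 0.2, -0.3]
gripper_width: 0.106
grasp_force: 29.4
[ 0.49313216 -0.06066327  0.12187855] [-0.63662352  0.22113934 -0.27186257] [ 0.05519654 -0.02375724 -0.01427309]
```

```bash
python3 -m crank '[{"delta_rot":[0,0,0],"xyz":[0,0,0.012],"fingers":1},{"delta_rot":[0,0,0],"xyz":[0,0,0.02],"fingers":1},{"delta_rot":[0,0,0],"xyz":[0,0,0.023],"fingers":1},{"delta_rot":[0,0,0],"xyz":[0,0,0.023],"fingers":1}]'
python3 -c "
from h import *
e,r,s=pose(); print(e,s['contact_force'],s['torque'])"
```

```text
t: 9.4
eef_pos: [0.4937, -0.0606, 0.0996]
tool_rot: [-0.0, 0.998, -0.059, -0.001]
contact_force: [-0.5, -0.3, -0.3]
gripper_width: 0.105
grasp_force: 29.4
[ 0.49373156 -0.06058594  0.09957722] [-0.49446569 -0.31045013 -0.31555938] [ 0.01520793  0.03378151 -0.04357201]
```

```bash
python3 -m crank '[{"delta_rot":[0,0,0],"xyz":[0,0,0.002],"fingers":1},{"delta_rot":[0,0,0],"xyz":[0,0,0.002],"fingers":-0.2},{"delta_rot":[0,0,0],"xyz":[0,0,0.002],"fingers":-0.2},{"delta_rot":[0,0,0],"xyz":[0,0,0.002],"fingers":-0.2},{"delta_rot":[0,0,0],"xyz":[0,0,0.002],"fingers":-0.2},{"delta_rot":[0,0,0],"xyz":[0,0,0.002],"fingers":-0.2},{"delta_rot":[0,0,0],"xyz":[0,0,0.002],"fingers":-0.2}]'
python3 - <<'E'
from h import *
np.set_printoptions(precision=4,suppress=True)
c,*o=post_look(); e,r,s=pose(); cv2.imwrite('pics/w7.png',c['img'][150:400,130:430,::-1]); print(e,s['gripper_width'],o,'expected top',proj(c,[e[0],e[1],.142]),'foot',proj(c,[e[0],e[1],.057]))
E
```

```text
t: 10.1
eef_pos: [0.4942, -0.0607, 0.0983]
tool_rot: [0.0, 0.998, -0.059, 0.0]
contact_force: [0.1, -0.3, -0.2]
gripper_width: 0.601
grasp_force: 0.0
[ 0.4942 -0.0606  0.0982] 0.5986025032527893 [0.84, np.int64(231), np.int64(334), {231: (278, 284), 245: (271, 286), 260: (270, 287), 275: (268, 288), 289: (267, 288), 304: (266, 289), 319: (265, 290), 334: (276, 278)}] expected top [282.0216 318.5863] foot [280.7902 239.816 ]
```

View pics/w7.png

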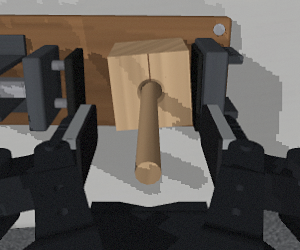

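```bash
python3 -m crank '[{"delta_rot":[0,0,0],"xyz":[0,0,-0.01],"fingers":-0.6},{"delta_rot":[0,0,0],"xyz":[0,0,-0.04],"fingers":-1},{"delta_rot":[0,0,0],"xyz":[0,0,-0.085],"fingers":-1},{"delta_rot":[0,0,0],"xyz":[0,0,-0.13],"fingers":-1},{"delta_rot":[0,0,0],"xyz":[-0.001,-0.04,-0.15],"fingers":-1},{"delta_rot":[0,0,0],"xyz":[-0.001,-0.08,-0.15],"fingers":-1},{"delta_rot":[0,0,0],"xyz":[-0.002,-0.115,-0.15],"fingers":-1},{"delta_rot":[0,0,0],"xyz":[-0.002,-0.135,-0.15],"fingers":-1},{"delta_rot":[0,0,0],"xyz":[-0.002,-0.135,-0.15],"fingers":-1}]'
python3 - <<'E'
from h import *
np.set_printoptions(precision=4,suppress=True)
c=cam('wrist'); e,r,s=pose(); cv2.imwrite('pics/w8.png',c['img'][:,:,::-1]); print(s['t'],e)
for t in ['handle_grip','trigger_grip','foot_mouth','fixed_face','pad_face']:
    print(t,[(np.round(d['pixel'],1).tolist(),round(d['score'],2),at_z(c,d['pixel'],.14)) for d in search_frame('wrist',t)[:3]])
for t in ['trigger','clamp','jaw','post']:
    for d in cut_out('wrist',t)[:2]:
        ys,xs=np.nonzero(d['pixels']); print(t,d['score'],d['pixel'],xs.min(),xs.max(),ys.min(),ys.max())
E
```

```text
t: 11.1
eef_pos: [0.508, 0.0775, 0.2492]
tool_rot: [-0.001, 0.998, -0.056, 0.001]
contact_force: [0.1, 0.6, -0.6]
gripper_width: 1.0
grasp_force: 0.0
11.15 [0.508  0.075  0.2489]
handle_grip [([306.2, 184.2], 0.89, array([0.5295, 0.0538, 0.14  ])), ([355.4, 190.6], 0.59, array([0.5197, 0.0136, 0.14  ])), ([338.0, 188.2], 0.44, array([0.5233, 0.0279, 0.14  ]))]
trigger_grip [([294.4, 210.2], 0.78, array([0.5086, 0.0657, 0.14  ]))]
foot_mouth [([398.0, 187.8], 0.7, array([ 0.5181, -0.0219,  0.14  ]))]
fixed_face [([306.4, 187.3], 0.55, array([0.5269, 0.0539, 0.14  ])), ([85.3, 194.3], 0.24, array([0.5422, 0.24  , 0.14  ]))]
pad_face [([354.3, 195.1], 0.89, array([0.5159, 0.0147, 0.14  ])), ([394.8, 186.6], 0.53, array([ 0.5194, -0.0192,  0.14  ]))]
trigger 0.98 [294.4, 210.1] 273 313 191 229
clamp 0.74 [398.0, 188.5] 371 428 165 216
clamp 0.66 [306.6, 183.8] 214 454 148 233
jaw 0.62 [336.1, 189.1] 221 360 168 216
post 0.71 [425.2, 204.6] 400 448 188 217
post 0.57 [336.2, 188.5] 221 360 168 216
```

```bash
cat > fit.py <<'E'
from h import *
np.set_printoptions(precision=4,suppress=True)
from scipy.optimize import minimize
def world(p,P):  # clamp pts -> world ; p=(x,y,yaw of clamp x)
    P=np.atleast_2d(P); c,s=np.cos(p[2]),np.sin(p[2])
    return np.c_[p[0]+c*P[:,0]-s*P[:,1], p[1]+s*P[:,0]+c*P[:,1], P[:,2]]
def bar(x0,z0,x1,z1,t,w): return [[x+a,b,z] for x,z in((x0,z0),(x1,z1)) for a in(-t/2,t/2) for b in(-w/2,w/2)]
def sil(c,p,P):
    m=np.zeros((420,560),np.uint8); q=np.array([proj(c,w) for w in world(p,P)])
    cv2.fillConvexPoly(m,cv2.convexHull(np.round(q*16).astype(np.int32)),1,shift=4); return m>0
E
python3 - <<'E'
from fit import *
c=cam('wrist'); T=cut_out('wrist','trigger')[0]['pixels']; e,r,s=pose(); print(e)
hsv=cv2.cvtColor(c['img'],cv2.COLOR_RGB2HSV); img=c['img'].astype(int)
# board brown sample: spot beside the clamp rail
for cl,rw in [(225,160),(225,205),(330,160),(365,205)]: print((cl,rw),img[rw,cl],hsv[rw,cl])
for row in range(186,236,4): print(row,''.join('#' if T[row,k] else '.' for k in range(200,330,2)), img[row,200:330:10].sum(1)//3)
E
```

```text
[0.5081 0.0734 0.2482]
(225, 160) [120  89  61] [ 14 125 120]
(225, 205) [114  83  57] [ 14 127 114]
(330, 160) [119  88  61] [ 14 124 119]
(365, 205) [95 68 44] [ 14 137  95]
186 ................................................................. [159 159 112 109  62  48  49  48  49  46  64  66  64]
190 ................................................................. [159 159 136 136  53  61  67  54  55  60  91 130 128]
194 ..................................########....................... [159 159 136 137  77  56 114  27  91  82 104 115 146]
198 ...................................##########.................... [159 158  83  82  78  47  25  28 100  77  24  24  54]
202 ....................................#############................ [158 159  82  82  73  50  42  41  84  97  39  28  73]
206 .....................................###############............. [158 156  83 105 111  48  29  30  99  95 108  37  75]
210 .....................................################............ [159 159  85 111 112  51  30  34  78  81 121  47  73]
214 .......................................##############............ [159 158 138 111 113  49  26  29  39  96 111  66  66]
218 ..........................................############........... [160 159  92 112 113  47  56  54  55  83 128  67  66]
222 ............................................##########........... [157 159 160 107 112  48 135 133 134  88 105 135 135]
226 ..............................................#######............ [160 157 159 107 114 170 173 174 173 178 117 133 133]
230 ................................................###.............. [159 158 159 103 115 173 173 171 171 173 103 132 134]
234 ................................................................. [159 159 157 159  82 157 172 170 172 172 174 131 131]
```

Run:
```python
from fit import *
c=cam('wrist'); T=cut_out('wrist','trigger')[0]['pixels']; e,r,s=pose(); print(e)
hsv=cv2.cvtColor(c['img'],cv2.COLOR_RGB2HSV)
B=cv2.inRange(hsv,(10,100,40),(18,200,145)); B[240:]=0; B[:,:190]=0
n,l,st,_=cv2.connectedComponentsWithStats(B); print([tuple(x) for x in st[1:] if x[4]>150])
ys,xs=np.nonzero(np.isin(l,[i for i in range(1,n) if st[i][4]>150])); W=np.array([at_z(c,(x,y),.012)[:2] for x,y in zip(xs,ys)])
W=W[(W[:,0]>.40)&(W[:,0]<.60)&(W[:,1]>-.17)&(W[:,1]<.19)]
(cx,cy),wh,a=cv2.minAreaRect(W.astype(np.float32)*1000); print('board',cx,cy,wh,a)
P=np.array(bar(.016+.016*.1,.092+.0048,.0393,.162,.011,.023))
H=np.array(bar(-.013,.10,-.013,.162,.016,.026))
for yaw in [-1.688,-1.70,-1.72]:
    f=lambda p:1-(lambda S:(S&T).sum()/max(1,(S|T).sum()))(sil(c,(p[0],p[1],yaw),P))
    o=min((minimize(f,(x,y),method='Nelder-Mead',options=dict(initial_simplex=[(x,y),(x+.008,y),(x,y+.008)],xatol=2e-4,fatol=1e-4)) for x in(.50,.51)for y in(.078,.09)),key=lambda o:o.fun)
    p=(*o.x,yaw); print(yaw,o.x,o.fun,'trig',world(p,[.032,0,.14]),'handle',world(p,[-.013,0,.14]))
q=np.array([proj(c,w) for w in world(p,H)]); print('handle px',q.min(0),q.max(0))
g=c['img'].mean(2).astype(int)
for row in range(176,242,5): print(row,g[row,216:284:4])
```

```text
[0.5081 0.0736 0.2482]
[(np.int32(249), np.int32(0), np.int32(91), np.int32(45), np.int32(1470)), (np.int32(212), np.int32(150), np.int32(227), np.int32(71), np.int32(6086))]
board 501.4124755859375 19.20074462890625 (276.68695068359375, 88.12208557128906) 82.68144226074219
-1.688 [0.51   0.0978] 0.30114942528735633 trig [[0.5062 0.066  0.14  ]] handle [[0.5115 0.1107 0.14  ]]
-1.7 [0.5143 0.0973] 0.2995391705069125 trig [[0.5102 0.0655 0.14  ]] handle [[0.516  0.1102 0.14  ]]
-1.72 [0.5134 0.0971] 0.3032849503437739 trig [[0.5086 0.0655 0.14  ]] handle [[0.5153 0.11   0.14  ]]
handle px [221.6732 185.4791] [250.0397 232.6299]
176 [83 82 83 91 81 82 85 44 44 45 45 45 46 43 44 45 45]
181 [84 82 84 91 93 82 71 49 45 44 40 45 44 44 43 46 43]
186 [ 88 112 111 114 113 111  72  52  51  51  48  51  47  50  50  48  48]
191 [ 92 139 138 138 139 140  99  76  61  67  74  99  84  88  40  77  86]
196 [ 69 127 130 129 127 102  77  72  60  48  69  91 105  85  27  98 100]
201 [79 81 79 83 72 81 77 68 50 46 43 49 38 39 96 87 89]
206 [ 82  84  83  71 110 112 110  90  50  45  42  33  32  29  31  81  97]
211 [ 83 113  78  77 113 118 114  94  59  47  28  33  30  29  29  44  92]
216 [ 85 136  89  80 115 117 113  92  61  48  35  39  33  36  37  33  41]
221 [163 165 117 108 116 116 114  97  62 119 121 119 119 122 123 108 108]
226 [159 159 159 164 106 114 115  98  60 173 172 173 173 172 172 172 172]
231 [159 158 159 159  98 110 113  98  93 172 172 172 172 171 174 173 173]
236 [158 158 158 159 157 162 160 159 158 157 172 171 171 172 171 172 172]
241 [158 157 158 157 157 158 159 157 158 158 168 171 171 173 173 171 172]
```

```bash
python3 -m crank '[{"delta_rot":[0,0,0.5],"xyz":[0.003,-0.014,0],"fingers":-1},{"delta_rot":[0,0,0.5],"xyz":[0.003,-0.014,0.04],"fingers":-1},{"delta_rot":[0,0,0.5],"xyz":[0.003,-0.014,0.08],"fingers":-1},{"delta_rot":[0,0,0.5],"xyz":[0.003,-0.014,0.11],"fingers":-1},{"delta_rot":[0,0,0.5],"xyz":[0.003,-0.014,0.136],"fingers":-1},{"delta_rot":[0,0,0.5],"xyz":[0.003,-0.014,0.136],"fingers":-1}]'
python3 - <<'E'
from fit import *
c=cam('wrist'); e,r,s=pose(); print(s['t'],e,s['contact_force'],s['grasp_force'])
for t in ['trigger','jaw','pad','foot','post']:
    for d in cut_out('wrist',t)[:2]:
        ys,xs=np.nonzero(d['pixels']); print(t,round(d['score'],2),d['pixel'],xs.min(),xs.max(),ys.min(),ys.max())
e2=e
print('pred trig outer/handle outer', proj(c,world((.5135,.0955,-1.7),[.0375,0,.14])[0]),proj(c,world((.5135,.0955,-1.7),[-.021,0,.14])[0]))
print('finger inner faces',[proj(c,e+r.apply([0,y,-.032])) for y in(-.0425,.0425)])
g=c['img'].mean(2).astype(int)
for row in range(250,420,14): print(row,g[row,100:460:10])
E
```

```text
t: 12.4
eef_pos: [0.5102, 0.0865, 0.1091]
tool_rot: [0.001, 0.998, -0.063, -0.003]
contact_force: [-1.2, -0.0, 0.1]
gripper_width: 0.998
grasp_force: 0.0
12.45 [0.5117 0.0871 0.1111] [-0.1258 -0.1584 -0.1142] 0.0
trigger 0.57 [339.4, 294.2] 285 378 244 347
jaw 0.78 [385.3, 223.7] 196 426 189 267
jaw 0.15 [525.4, 246.9] 487 559 223 272
pad 0.79 [413.4, 226.2] 372 427 191 262
foot 0.81 [478.9, 221.2] 431 539 181 268
post 0.75 [528.5, 244.9] 488 559 223 272
pred trig outer/handle outer [350.8327 295.9986] [207.7797 295.7602]
finger inner faces [array([174.1032, 301.2088]), array([386.2323, 301.2019])]
250 [170 182 182 169 168 167 169 167 167 167  91  88  92  90  81  67  46  49
  37  32 107  93  34  34  37  32  77  26  51  82  18   4  28  75 109 102]
264 [141 182 181 183 169 168 169 111  19 168  92  92  94  83  76  62  47  32
  32  32 106 105 104  79  69  71  71  70  78 110  69  67  69  67  72  99]
278 [142 183 183 183 183  24 110  20   3 166 167 167  88  82  75  53  42  36
  34  37  53 104  98 106  97  57 142 141  21  65 112  73 141 141 184 182]
292 [183 183 182 182  27 111  26   4  19 
[... 696 characters left out ...]
  28  28  27  23]
362 [ 27  33  41  31  31  29  27  30  30  27 141  87  14  18  25  24  21  17
  22  22  14  24  23  26  21 133  95  31  32  31  28  30  29  32  28  31]
376 [35 37 45 44 25 31 23 30 31 27 24 21 20 16 20 16 24 24 15 26 23 27 27 24
 31 20 21 31 31 31 28 25 28 23 31 31]
390 [126 116  28  28  28  32  27  26  23  30  31  27  31  19  22  20  19  16
  22  20  33  33  28  23  31  33  27  25  16  19  30  28  26  21  17  87]
404 [89 84 21 28 45 21 24 33 28 28 27 30 30 31 22 21 23 26 21 17 16 27 32 29
 32 27 30 30 29 30 28 19 27 34 75 82]
418 [ 84  96  88  23  30  41  29  26  31  31  29  30  28  31  26  20  15  20
  23  19  30  31  35  27  29  28  26  30  30  28  33  27  21  20  89 100]
```

```bash
python3 -m crank '[{"delta_rot":[0,0,0],"xyz":[0,-0.005,0],"fingers":-1},{"delta_rot":[0,0,0],"xyz":[0,-0.01,0],"fingers":-1},{"delta_rot":[0,0,0],"xyz":[0,-0.014,0],"fingers":-1},{"delta_rot":[0,0,0],"xyz":[0,-0.018,0],"fingers":-1},{"delta_rot":[0,0,0],"xyz":[0,-0.018,0],"fingers":-1}]'
cat > st.py <<'E'
from fit import *
c=cam('wrist'); e,r,s=pose(); a=[]
for _ in range(3): cam('wrist'); a.append(pose()[2]['contact_force'])
f=np.mean(a,0); print('t',round(s['t'],2),e,'tool f',r.inv().apply(f),'grip',s['grasp_force'],s['gripper_width'])
for t in ['trigger','jaw','pad','foot','post']:
    for d in cut_out('wrist',t)[:1]:
        ys,xs=np.nonzero(d['pixels']); print(t,round(d['score'],2),d['pixel'],xs.min(),xs.max(),ys.min(),ys.max())
E
python3 st.py
```

```text
t: 13.2
eef_pos: [0.5152, 0.1057, 0.1123]
tool_rot: [-0.0, 0.998, -0.063, 0.0]
contact_force: [0.3, -3.3, 2.4]
gripper_width: 1.001
grasp_force: 1.5
t 13.25 [0.5151 0.1055 0.1122] tool f [ 0.8186  1.5518 -1.1432] grip 1.215725652873516 1.003615456388619
trigger 0.77 [358.5, 297.5] 322 394 246 350
jaw 0.59 [418.1, 228.7] 233 461 192 271
pad 0.74 [450.4, 226.5] 406 461 195 264
foot 0.79 [502.8, 223.0] 454 559 185 270
post 0.7 [533.9, 240.0] 510 559 225 258
```

```bash
python3 -m crank '[{"delta_rot":[0,0,0],"xyz":[0,-0.005,0],"fingers":-1},{"delta_rot":[0,0,0],"xyz":[0,-0.01,0],"fingers":-1},{"delta_rot":[0,0,0],"xyz":[0,-0.01,0],"fingers":-1}]'; python3 st.py
python3 -m crank '[{"delta_rot":[0,0,0],"xyz":[0,-0.003,0],"fingers":-1},{"delta_rot":[0,0,0],"xyz":[0,-0.005,0],"fingers":-1},{"delta_rot":[0,0,0],"xyz":[0,-0.005,0],"fingers":-1}]'; python3 st.py
```

```text
t: 13.95
eef_pos: [0.516, 0.1134, 0.1121]
tool_rot: [0.002, 0.998, -0.064, -0.001]
contact_force: [-0.9, -8.7, 5.7]
gripper_width: 0.999
grasp_force: 4.2
t 14.0 [0.516  0.1134 0.1121] tool f [ 0.2791  7.7707 -4.3393] grip 3.899989522760734 0.9991675946581342
trigger 0.9 [364.8, 295.5] 336 393 245 350
jaw 0.96 [433.7, 226.6] 251 477 191 271
pad 0.84 [466.8, 226.0] 421 477 195 264
foot 0.83 [510.7, 225.1] 463 559 183 270
post 0.65 [540.4, 236.3] 522 559 224 252
t: 14.7
eef_pos: [0.5162, 0.1137, 0.1118]
tool_rot: [0.005, 0.998, -0.065, -0.001]
contact_force: [-1.7, -18.7, 9.6]
gripper_width: 0.998
grasp_force: 9.4
t 14.75 [0.5161 0.1137 0.1118] tool f [-0.1655 18.2669 -8.9502] grip 9.278671089559793 1.0005760178208707
trigger 0.81 [364.6, 299.8] 336 394 246 350
jaw 0.87 [434.1, 229.7] 250 477 191 270
pad 0.58 [464.3, 225.6] 416 477 193 263
foot 0.97 [511.6, 223.6] 463 559 182 268
post 0.91 [539.5, 235.9] 521 559 223 252
```

```bash
python3 -m crank '[{"delta_rot":[0,0,0],"xyz":[0,0.010,0],"fingers":-1},{"delta_rot":[0,0,0],"xyz":[0,0.018,0],"fingers":-1},{"delta_rot":[0,0,0],"xyz":[0,0.026,0],"fingers":-1},{"delta_rot":[0,0,0],"xyz":[0,0.026,0],"fingers":-1},{"delta_rot":[0,0,0],"xyz":[0,0.026,0],"fingers":-1},{"delta_rot":[0,0,0],"xyz":[0,0.026,0],"fingers":-1}]'; python3 st.py
python3 -m crank '[{"delta_rot":[0,0,0],"xyz":[0,-0.006,0],"fingers":-1},{"delta_rot":[0,0,0],"xyz":[0,-0.01,0],"fingers":-1},{"delta_rot":[0,0,0],"xyz":[0,-0.014,0],"fingers":-1},{"delta_rot":[0,0,0],"xyz":[0,-0.014,0],"fingers":-1}]'; python3 st.py
```

```text
t: 15.75
eef_pos: [0.5136, 0.0946, 0.1123]
tool_rot: [-0.0, 0.998, -0.063, -0.0]
contact_force: [-1.3, -1.4, 1.7]
gripper_width: 0.999
grasp_force: 1.1
t 15.8 [0.5136 0.0946 0.1123] tool f [-0.6265  1.4525 -0.8295] grip 1.1270295828580856 1.0012619130018676
trigger 0.95 [352.2, 295.4] 300 393 246 346
jaw 0.81 [410.0, 229.2] 224 449 192 271
pad 0.77 [439.3, 227.0] 395 451 194 264
foot 0.63 [488.5, 222.9] 442 547 184 269
post 0.89 [528.1, 243.3] 496 559 226 268
t: 16.6
eef_pos: [0.5157, 0.109, 0.1124]
tool_rot: [-0.0, 0.998, -0.063, 0.0]
contact_force: [-0.1, -3.5, 2.3]
gripper_width: 1.0
grasp_force: 1.4
t 16.65 [0.5157 0.1087 0.1123] tool f [ 0.2911  1.9094 -1.6633] grip 1.1553901433944702 0.9988992166774939
trigger 0.61 [362.1, 297.5] 327 394 246 350
jaw 0.59 [434.4, 227.7] 252 479 192 271
pad 0.86 [466.4, 229.2] 424 479 195 265
foot 0.57 [509.5, 223.9] 459 559 185 269
post 0.84 [536.5, 240.5] 515 559 225 256
```

```bash
python3 -m crank '[{"delta_rot":[0,0,0],"xyz":[0,-0.003,0],"fingers":-1},{"delta_rot":[0,0,0],"xyz":[0,-0.006,0],"fingers":-1},{"delta_rot":[0,0,0],"xyz":[0,-0.006,0],"fingers":-1}]'; python3 st.py
python3 -m crank '[{"delta_rot":[0,0,0],"xyz":[0,0.010,0],"fingers":-1},{"delta_rot":[0,0,0],"xyz":[0,0.018,0],"fingers":-1},{"delta_rot":[0,0,0],"xyz":[0,0.026,0],"fingers":-1},{"delta_rot":[0,0,0],"xyz":[0,0.026,0],"fingers":-1},{"delta_rot":[0,0,0],"xyz":[0,0.026,0],"fingers":-1},{"delta_rot":[0,0,0],"xyz":[0,0.026,0],"fingers":-1}]'; python3 st.py
```

```text
t: 17.35
eef_pos: [0.516, 0.1133, 0.1122]
tool_rot: [0.001, 0.998, -0.064, -0.0]
contact_force: [-0.3, -5.5, 3.1]
gripper_width: 0.999
grasp_force: 2.5
t 17.4 [0.516  0.1133 0.1122] tool f [ 0.4992  4.8481 -2.9044] grip 2.562422143528238 1.0017230154881294
trigger 0.77 [365.2, 300.3] 336 394 246 350
jaw 0.8 [446.4, 229.4] 262 489 192 271
pad 0.97 [476.4, 229.9] 428 489 194 264
foot 0.65 [516.7, 222.7] 465 559 184 268
post 0.68 [541.5, 236.9] 522 559 225 252
t: 18.4
eef_pos: [0.513, 0.0888, 0.1123]
tool_rot: [-0.0, 0.998, -0.063, 0.0]
contact_force: [-0.1, -0.4, -0.4]
gripper_width: 1.003
grasp_force: 0.0
t 18.45 [0.513  0.0889 0.1123] tool f [-0.0879  0.0119 -0.0375] grip 0.0 1.0020631986886808
trigger 0.81 [339.3, 296.2] 290 382 246 346
jaw 0.64 [412.2, 227.9] 226 454 192 271
pad 0.91 [443.2, 227.4] 427 453 196 264
foot 0.63 [484.8, 223.8] 433 539 184 269
post 0.78 [523.7, 247.5] 488 559 225 274
```

```bash
python3 -m crank '[{"delta_rot":[0,0,0],"xyz":[0,-0.006,0],"fingers":-1},{"delta_rot":[0,0,0],"xyz":[0,-0.01,0],"fingers":-1},{"delta_rot":[0,0,0],"xyz":[0,-0.014,0],"fingers":-1},{"delta_rot":[0,0,0],"xyz":[0,-0.014,0],"fingers":-1}]'; python3 st.py
python3 -m crank '[{"delta_rot":[0,0,0],"xyz":[0,-0.003,0],"fingers":-1},{"delta_rot":[0,0,0],"xyz":[0,-0.005,0],"fingers":-1},{"delta_rot":[0,0,0],"xyz":[0,-0.005,0],"fingers":-1}]'; python3 st.py
```

```text
t: 19.25
eef_pos: [0.5148, 0.1024, 0.1123]
tool_rot: [0.0, 0.998, -0.063, 0.0]
contact_force: [-0.4, -2.3, 1.5]
gripper_width: 1.005
grasp_force: 1.5
t 19.3 [0.5147 0.1022 0.1122] tool f [ 0.1898  2.5779 -1.6421] grip 1.2856753170490265 1.0001312806634075
trigger 0.66 [355.1, 297.3] 316 394 246 349
jaw 0.81 [433.4, 229.1] 250 477 191 271
pad 0.77 [463.8, 228.8] 417 477 195 265
foot 0.91 [505.0, 223.3] 451 557 183 270
post 0.9 [535.9, 240.7] 508 559 225 261
t: 20.0
eef_pos: [0.5152, 0.1073, 0.1122]
tool_rot: [0.0, 0.998, -0.063, -0.0]
contact_force: [0.6, -3.1, 2.9]
gripper_width: 0.997
grasp_force: 1.6
t 20.05 [0.5153 0.1072 0.1122] tool f [ 0.1942  1.8887 -2.2794] grip 1.490931697189808 1.0001055488101922
trigger 0.62 [360.8, 297.1] 326 393 246 349
jaw 0.91 [443.5, 229.4] 261 487 192 272
pad 0.57 [474.6, 228.9] 426 487 194 264
foot 0.98 [513.2, 220.6] 457 559 185 269
post 0.9 [535.8, 240.6] 515 559 225 258
```

```bash
python3 -m crank '[{"delta_rot":[0,0,0],"xyz":[0,-0.002,0],"fingers":-1},{"delta_rot":[0,0,0],"xyz":[0,-0.004,0],"fingers":-1},{"delta_rot":[0,0,0],"xyz":[0,-0.004,0],"fingers":-1}]'; python3 st.py
```

```text
t: 20.75
eef_pos: [0.5158, 0.1113, 0.1122]
tool_rot: [0.0, 0.998, -0.063, 0.0]
contact_force: [-0.4, -3.4, 2.2]
gripper_width: 1.006
grasp_force: 1.8
t 20.8 [0.5158 0.1112 0.1122] tool f [-0.258   3.3203 -1.9273] grip 1.649329885840416 1.0001096569481223
trigger 0.72 [364.4, 298.8] 332 394 246 350
jaw 0.81 [449.3, 229.5] 269 494 192 271
pad 0.64 [481.0, 228.7] 433 494 195 264
foot 0.78 [517.3, 224.1] 463 559 184 269
post 0.74 [538.5, 238.1] 521 559 225 254
```

```bash
python3 -m crank '[{"delta_rot":[0,0,0],"xyz":[0,-0.002,0],"fingers":-1},{"delta_rot":[0,0,0],"xyz":[0,-0.003,0],"fingers":-1},{"delta_rot":[0,0,0],"xyz":[0,-0.003,0],"fingers":-1}]'; python3 st.py
python3 -m crank '[{"delta_rot":[0,0,0],"xyz":[0,0.010,0],"fingers":-1},{"delta_rot":[0,0,0],"xyz":[0,0.018,0],"fingers":-1},{"delta_rot":[0,0,0],"xyz":[0,0.026,0],"fingers":-1},{"delta_rot":[0,0,0],"xyz":[0,0.026,0],"fingers":-1},{"delta_rot":[0,0,0],"xyz":[0,0.026,0],"fingers":-1},{"delta_rot":[0,0,0],"xyz":[0,0.026,0],"fingers":-1}]'; python3 st.py
```

```text
t: 21.5
eef_pos: [0.5161, 0.1132, 0.1122]
tool_rot: [0.001, 0.998, -0.064, -0.0]
contact_force: [-0.8, -4.8, 2.8]
gripper_width: 0.997
grasp_force: 2.8
t 21.55 [0.5161 0.1132 0.1122] tool f [ 0.3251  5.2777 -3.3809] grip 2.8036019470891915 0.9968495901274048
trigger 0.92 [364.5, 299.9] 336 393 246 351
jaw 0.66 [456.1, 227.4] 273 499 192 271
pad 0.59 [486.2, 227.5] 439 499 194 264
foot 0.96 [520.6, 223.5] 467 559 185 269
post 0.68 [543.2, 237.7] 523 559 225 252
t: 22.55
eef_pos: [0.5131, 0.0888, 0.1124]
tool_rot: [-0.0, 0.998, -0.063, 0.0]
contact_force: [0.1, 0.2, 0.6]
gripper_width: 1.0
grasp_force: 0.0
t 22.6 [0.513  0.0888 0.1123] tool f [-0.3819  0.0851  0.0457] grip 0.0 1.0022921032217615
trigger 0.76 [340.8, 297.4] 289 382 245 346
jaw 0.84 [422.2, 229.5] 238 465 192 271
pad 0.88 [452.6, 229.7] 406 464 195 263
foot 0.94 [487.2, 223.2] 437 541 186 269
post 0.63 [528.2, 246.3] 491 559 226 272
```

```bash
python3 -m crank '[{"delta_rot":[0,0,0],"xyz":[0,-0.006,0],"fingers":-1},{"delta_rot":[0,0,0],"xyz":[0,-0.01,0],"fingers":-1},{"delta_rot":[0,0,0],"xyz":[0,-0.013,0],"fingers":-1},{"delta_rot":[0,0,0],"xyz":[0,-0.013,0],"fingers":-1}]'; python3 st.py
```

```text
t: 23.4
eef_pos: [0.5146, 0.1012, 0.1123]
tool_rot: [0.0, 0.998, -0.063, 0.0]
contact_force: [-0.4, -4.6, 2.2]
gripper_width: 0.997
grasp_force: 1.8
t 23.45 [0.5146 0.101  0.1122] tool f [-0.2061  3.2084 -2.1757] grip 1.5975192189216614 1.002592552654765
trigger 0.75 [355.6, 297.5] 313 394 246 349
jaw 0.82 [439.7, 229.2] 259 485 192 271
pad 0.94 [471.1, 229.2] 424 484 195 263
foot 0.76 [509.5, 223.3] 454 559 187 269
post 0.77 [535.7, 238.8] 509 559 227 261
```

```bash
python3 -m crank '[{"delta_rot":[0,0,0],"xyz":[0,-0.002,0],"fingers":-1},{"delta_rot":[0,0,0],"xyz":[0,-0.003,0],"fingers":-1},{"delta_rot":[0,0,0],"xyz":[0,-0.003,0],"fingers":-1}]'; python3 st.py
```

```text
t: 24.15
eef_pos: [0.5148, 0.1042, 0.1121]
tool_rot: [0.0, 0.998, -0.063, -0.0]
contact_force: [-1.1, -4.0, 2.3]
gripper_width: 1.002
grasp_force: 1.9
t 24.2 [0.5148 0.1042 0.1122] tool f [ 0.0321  3.8401 -1.8353] grip 1.8452169746160507 0.9987196498846191
trigger 0.74 [358.9, 295.8] 320 394 246 350
jaw 0.7 [446.5, 228.3] 265 491 192 271
pad 0.77 [480.3, 229.0] 430 491 194 263
foot 0.9 [516.3, 226.5] 461 559 187 271
post 0.71 [535.2, 241.1] 515 559 227 259
```

```bash
python3 -m crank '[{"delta_rot":[0,0,0],"xyz":[0,-0.002,0],"fingers":-1},{"delta_rot":[0,0,0],"xyz":[0,-0.002,0],"fingers":-1}]'; python3 st.py
```

```text
t: 24.8
eef_pos: [0.5151, 0.1062, 0.1122]
tool_rot: [0.0, 0.998, -0.063, -0.0]
contact_force: [-0.4, -3.8, 2.5]
gripper_width: 0.998
grasp_force: 1.7
t 24.85 [0.5151 0.1061 0.1122] tool f [-0.0896  3.8286 -1.8495] grip 1.904037818312645 0.9983166441862404
trigger 0.93 [359.7, 297.4] 325 394 246 350
jaw 0.57 [449.9, 227.7] 269 494 192 271
pad 0.75 [480.6, 231.5] 433 494 194 264
foot 0.98 [516.5, 223.0] 464 559 188 269
post 0.85 [541.5, 238.8] 518 559 227 257
```

```bash
python3 -m crank '[{"delta_rot":[0,0,0],"xyz":[0,-0.002,0],"fingers":-1},{"delta_rot":[0,0,0],"xyz":[0,-0.002,0],"fingers":-1}]'; python3 st.py
```

```text
t: 25.45
eef_pos: [0.5154, 0.1083, 0.1122]
tool_rot: [-0.0, 0.998, -0.063, 0.0]
contact_force: [0.1, -4.1, 1.3]
gripper_width: 1.003
grasp_force: 2.0
t 25.5 [0.5154 0.1082 0.1122] tool f [-0.1812  4.3139 -1.3525] grip 1.8559570983052254 1.00024498438903
trigger 0.83 [357.7, 297.7] 328 394 245 349
jaw 0.58 [455.2, 228.3] 358 497 192 271
pad 0.56 [485.0, 228.6] 436 497 195 264
foot 0.89 [520.3, 226.7] 466 559 188 270
post 0.67 [539.0, 238.3] 521 559 227 255
```

```bash
python3 -m crank '[{"delta_rot":[0,0,0],"xyz":[0,-0.002,0],"fingers":-1},{"delta_rot":[0,0,0],"xyz":[0,-0.002,0],"fingers":-1}]'; python3 st.py
```

```text
t: 26.1
eef_pos: [0.5157, 0.1098, 0.1123]
tool_rot: [0.0, 0.998, -0.064, -0.0]
contact_force: [-1.2, -5.6, 3.2]
gripper_width: 1.001
grasp_force: 2.5
t 26.15 [0.5157 0.1098 0.1122] tool f [-0.0334  4.9868 -3.6341] grip 2.3834593596438935 1.0036784220497357
trigger 0.93 [364.2, 298.7] 331 393 247 349
jaw 0.59 [457.8, 226.2] 361 499 192 270
pad 0.87 [489.4, 226.6] 437 500 194 264
foot 0.92 [518.5, 226.8] 469 559 189 269
post 0.63 [540.8, 237.3] 523 559 227 254
```

```bash
python3 -m crank '[{"delta_rot":[0,0,0],"xyz":[0,-0.002,0],"fingers":-1},{"delta_rot":[0,0,0],"xyz":[0,-0.002,0],"fingers":-1}]'; python3 st.py
```

```text
t: 26.75
eef_pos: [0.5159, 0.112, 0.1122]
tool_rot: [0.0, 0.998, -0.064, 0.0]
contact_force: [0.0, -3.1, 1.9]
gripper_width: 0.998
grasp_force: 1.3
t 26.8 [0.5159 0.1119 0.1122] tool f [ 0.499   5.1544 -2.6828] grip 2.1453754330286756 0.9992250965784496
trigger 0.96 [365.1, 298.7] 334 394 246 349
jaw 0.55 [457.7, 226.6] 364 503 192 272
pad 0.62 [492.1, 228.0] 441 502 194 264
foot 0.82 [522.2, 225.5] 470 559 188 270
post 0.89 [542.1, 239.3] 525 559 227 253
```

```bash
python3 -m crank '[{"delta_rot":[0,0,0],"xyz":[0,-0.002,0],"fingers":-1},{"delta_rot":[0,0,0],"xyz":[0,-0.003,0],"fingers":-1},{"delta_rot":[0,0,0],"xyz":[0,-0.003,0],"fingers":-1}]'; python3 st.py
python3 -m crank '[{"delta_rot":[0,0,0],"xyz":[0,0.010,0],"fingers":-1},{"delta_rot":[0,0,0],"xyz":[0,0.018,0],"fingers":-1},{"delta_rot":[0,0,0],"xyz":[0,0.027,0],"fingers":-1},{"delta_rot":[0,0,0],"xyz":[0,0.027,0],"fingers":-1},{"delta_rot":[0,0,0],"xyz":[0,0.027,0],"fingers":-1},{"delta_rot":[0,0,0],"xyz":[0,0.027,0],"fingers":-1}]'; python3 st.py
```

```text
t: 27.5
eef_pos: [0.516, 0.1133, 0.112]
tool_rot: [0.001, 0.998, -0.064, -0.0]
contact_force: [-1.1, -9.3, 4.6]
gripper_width: 1.002
grasp_force: 4.3
t 27.55 [0.5161 0.1134 0.112 ] tool f [ 0.1068  9.3768 -3.625 ] grip 4.796194704249501 0.9985347015793214
trigger 0.8 [365.0, 300.1] 336 394 246 350
jaw 0.9 [462.7, 229.5] 368 505 191 270
pad 0.58 [494.2, 227.1] 442 504 199 264
foot 0.94 [521.8, 225.5] 471 559 187 268
post 0.83 [542.9, 236.1] 528 559 226 252
t: 28.55
eef_pos: [0.513, 0.089, 0.1124]
tool_rot: [-0.0, 0.998, -0.063, 0.0]
contact_force: [0.6, 0.7, -0.1]
gripper_width: 0.998
grasp_force: 0.0
t 28.6 [0.5131 0.0889 0.1124] tool f [-0.0284  0.6885  0.6806] grip 0.0 1.0027845102229163
trigger 0.65 [342.1, 295.7] 290 382 246 345
jaw 0.65 [428.8, 226.6] 326 470 192 271
pad 0.79 [461.0, 227.8] 410 470 195 264
foot 0.73 [328.9, 227.6] 194 559 163 356
post 0.86 [525.5, 248.8] 493 559 227 272
```

```bash
python3 -m crank '[{"delta_rot":[0,0,0],"xyz":[0,-0.006,0],"fingers":-1},{"delta_rot":[0,0,0],"xyz":[0,-0.010,0],"fingers":-1},{"delta_rot":[0,0,0],"xyz":[0,-0.012,0],"fingers":-1},{"delta_rot":[0,0,0],"xyz":[0,-0.012,0],"fingers":-1}]'; python3 st.py
```

```text
t: 29.4
eef_pos: [0.5144, 0.0996, 0.1122]
tool_rot: [0.001, 0.998, -0.064, -0.0]
contact_force: [0.4, -3.2, 1.0]
gripper_width: 1.004
grasp_force: 1.6
t 29.45 [0.5143 0.0995 0.1121] tool f [ 0.6548  4.4695 -1.2973] grip 1.6445183381438255 0.997750169914213
trigger 0.95 [354.5, 298.2] 310 394 246 348
jaw 0.64 [445.8, 229.1] 345 485 193 271
pad 0.78 [474.0, 229.4] 424 486 195 264
foot 0.56 [511.0, 227.1] 455 559 188 270
post 0.84 [535.7, 242.0] 508 559 226 262
```

```bash
python3 -m crank '[{"delta_rot":[0,0,0],"xyz":[0,-0.002,0],"fingers":-1},{"delta_rot":[0,0,0],"xyz":[0,-0.002,0],"fingers":-1}]'; python3 st.py
```

```text
t: 30.05
eef_pos: [0.5146, 0.1016, 0.1122]
tool_rot: [0.0, 0.998, -0.064, -0.0]
contact_force: [-1.3, -4.5, 2.0]
gripper_width: 1.001
grasp_force: 2.9
t 30.1 [0.5146 0.1016 0.1122] tool f [-0.2359  4.7753 -0.9897] grip 1.2978379055857658 0.9955532842522735
trigger 0.62 [361.5, 295.9] 315 395 246 349
jaw 0.61 [447.7, 228.0] 349 488 191 271
pad 0.84 [478.4, 230.1] 428 490 194 264
foot 0.92 [512.9, 223.5] 458 559 188 269
post 0.93 [536.4, 240.6] 513 559 228 259
```

```bash
python3 -m crank '[{"delta_rot":[0,0,0],"xyz":[0,-0.002,0],"fingers":-1},{"delta_rot":[0,0,0],"xyz":[0,-0.002,0],"fingers":-1}]'; python3 st.py
```

```text
t: 30.7
eef_pos: [0.515, 0.1046, 0.1123]
tool_rot: [-0.0, 0.998, -0.063, 0.0]
contact_force: [-0.7, -2.3, 2.4]
gripper_width: 0.999
grasp_force: 1.1
t 30.75 [0.515  0.1044 0.1123] tool f [-0.6307  2.1157 -1.6208] grip 1.0032286494970322 0.9995038730377273
trigger 0.62 [357.3, 295.8] 320 393 246 349
jaw 0.83 [452.5, 228.7] 353 491 192 271
pad 0.64 [482.6, 229.9] 431 491 195 263
foot 0.76 [516.6, 226.2] 462 559 189 270
post 0.92 [539.1, 240.4] 516 559 227 259
```

```bash
python3 -m crank '[{"delta_rot":[0,0,0],"xyz":[0,-0.002,0],"fingers":-1},{"delta_rot":[0,0,0],"xyz":[0,-0.002,0],"fingers":-1}]'; python3 st.py
```

```text
t: 31.35
eef_pos: [0.5152, 0.1063, 0.1123]
tool_rot: [-0.0, 0.998, -0.063, 0.0]
contact_force: [-0.6, -2.5, 1.9]
gripper_width: 1.003
grasp_force: 1.2
t 31.4 [0.5152 0.1062 0.1122] tool f [-0.0851  2.2722 -1.8616] grip 1.1279721558094025 1.0003560474175799
trigger 0.62 [359.0, 299.4] 324 394 246 351
jaw 0.7 [453.8, 227.5] 354 494 192 271
pad 0.78 [484.1, 226.7] 433 494 194 264
foot 0.9 [515.7, 225.8] 463 559 189 269
post 0.65 [535.2, 240.4] 519 559 227 257
```

```bash
cat > st.py <<'E'
from fit import *
K=1.33
def go():
    c=cam('wrist'); e,r,s=pose(); k=(e[1]-.0889)*1000*K; o={}
    for t in ['jaw','pad','foot','post']:
        d=cut_out('wrist',t)
        if d: ys,xs=np.nonzero(d[0]['pixels']); o[t]=(round(float(xs.min()-k),1),round(float(xs.max()-k),1))
    a=[];g=[]
    for _ in range(3): cam('wrist'); q=pose()[2]; a.append(q['contact_force']); g.append(q['grasp_force'])
    print('t',round(s['t'],2),'y',e[1].round(4),'F',r.inv().apply(np.mean(a,0)).round(1),'grip',np.round(g,1),'shifted px',o)
go()
E
python3 -m crank '[{"delta_rot":[0,0,0],"xyz":[0,-0.002,0],"fingers":-1},{"delta_rot":[0,0,0],"xyz":[0,-0.002,0],"fingers":-1}]'; python3 st.py
python3 -m crank '[{"delta_rot":[0,0,0],"xyz":[0,-0.002,0],"fingers":-1},{"delta_rot":[0,0,0],"xyz":[0,-0.002,0],"fingers":-1}]'; python3 st.py
```

```text
t: 32.0
eef_pos: [0.5154, 0.1077, 0.1121]
tool_rot: [0.0, 0.998, -0.064, -0.0]
contact_force: [-0.7, -4.3, 1.6]
gripper_width: 1.002
grasp_force: 1.9
t 32.05 y 0.1076 F [ 0.1  4.3 -2.1] grip [3.2 2.3 2.1] shifted px {'jaw': (333.1, 472.1), 'pad': (410.1, 471.1), 'foot': (441.1, 534.1), 'post': (495.1, 534.1)}
t: 32.6
eef_pos: [0.5156, 0.1099, 0.1122]
tool_rot: [0.0, 0.998, -0.064, -0.0]
contact_force: [-0.4, -6.4, 2.5]
gripper_width: 1.005
grasp_force: 2.8
t 32.65 y 0.11 F [-0.5  6.2 -2. ] grip [3.1 2.7 2.9] shifted px {'jaw': (333.9, 470.9), 'pad': (409.9, 470.9), 'foot': (440.9, 530.9), 'post': (494.9, 530.9)}
```

```bash
python3 -m crank '[{"delta_rot":[0,0,0],"xyz":[0,-0.002,0],"fingers":-1},{"delta_rot":[0,0,0],"xyz":[0,-0.002,0],"fingers":-1}]'; python3 st.py
```

```text
t: 33.2
eef_pos: [0.5159, 0.1115, 0.1122]
tool_rot: [0.0, 0.998, -0.064, -0.0]
contact_force: [-0.4, -3.7, 3.0]
gripper_width: 0.999
grasp_force: 3.1
t 33.25 y 0.1116 F [ 0.2  3.1 -2. ] grip [1.5 1.4 1.4] shifted px {'jaw': (334.8, 472.8), 'pad': (409.8, 470.8), 'foot': (439.8, 528.8), 'post': (494.8, 528.8)}
```

```bash
python3 -m crank '[{"delta_rot":[0,0,0],"xyz":[0,-0.002,0],"fingers":-1},{"delta_rot":[0,0,0],"xyz":[0,-0.002,0],"fingers":-1}]'; python3 st.py
```

```text
t: 33.8
eef_pos: [0.5161, 0.1133, 0.1122]
tool_rot: [0.001, 0.998, -0.064, -0.0]
contact_force: [-0.6, -6.0, 2.9]
gripper_width: 0.997
grasp_force: 2.8
t 33.85 y 0.1133 F [-0.5  5.2 -3.2] grip [2.6 2.6 2.6] shifted px {'jaw': (333.5, 471.5), 'pad': (409.5, 472.5), 'foot': (438.5, 526.5), 'post': (495.5, 526.5)}
```

```bash
cat > prof.py <<'E'
from fit import *
c=cam('wrist'); e,r,s=pose(); p=(.5135,.0955,-1.7)
img=c['img']; hsv=cv2.cvtColor(img,cv2.COLOR_RGB2HSV)
print('y',e[1])
for yy in (.012,-.012,-.03):
    o=[]
    for x in np.arange(.08,.20,.0015):
        q=proj(c,world(p,[x,yy,.045])[0]); u,v=np.round(q).astype(int)
        o.append('W' if 0<=u<560 and 0<=v<420 and img[v,u].mean()>95 and hsv[v,u,1]>80 and 8<=hsv[v,u,0]<=22 else ('#' if u<560 and img[v,u].mean()<62 else ('.' if u<560 else ' ')))
    print(yy,''.join(o), int(v))
E
python3 prof.py; python3 -m crank '[{"delta_rot":[0,0,0],"xyz":[0,0.010,0],"fingers":-1},{"delta_rot":[0,0,0],"xyz":[0,0.018,0],"fingers":-1},{"delta_rot":[0,0,0],"xyz":[0,0.027,0],"fingers":-1},{"delta_rot":[0,0,0],"xyz":[0,0.027,0],"fingers":-1},{"delta_rot":[0,0,0],"xyz":[0,0.027,0],"fingers":-1}]'; python3 st.py; python3 prof.py
```

```text
y 0.11331018109806153
0.012 .............#......#########........#####.WWWWWWWWWWWWWWWWWWW.WWWWWWW           212
-0.012 ............###.....#########........#####.WWWWWWWWWWWWWWWWW........WWWWWWW      243
-0.03 .......#.........#.......####..............WWWWWWWWWWWWWWWWWWWWWWWWWWWWWWWWWWW   265
t: 34.75
eef_pos: [0.5129, 0.0873, 0.1123]
tool_rot: [-0.0, 0.998, -0.064, 0.0]
contact_force: [-0.7, -0.2, 0.2]
gripper_width: 1.001
grasp_force: 0.0
t 34.8 y 0.0877 F [-0.1 -0.5  0.3] grip [0. 0. 0.] shifted px {'jaw': (325.6, 469.6), 'pad': (409.6, 469.6), 'foot': (442.6, 546.6), 'post': (492.6, 560.6)}
y 0.08741752768274817
0.012 W...WW.W.WW..W.......######........#######WWWWWWWWWWWWWWWWWWW.WWWWWWWWWWWWWWWWW# 212
-0.012 ...............#....########.......#######WWWWWWWWWWWWWWWWWW.....WWWWWWWWWWWWWWW 243
-0.03 ##......................###........#......WWWWWWWWWWWWWWWWWWW.WWWWWWWWWWWWWWWWW. 266
```

```bash
python3 -m crank '[{"delta_rot":[0,0,0],"xyz":[0,-0.005,0],"fingers":-1},{"delta_rot":[0,0,0],"xyz":[0,-0.012,0],"fingers":-1},{"delta_rot":[0,0,0],"xyz":[0,-0.018,0],"fingers":-1}]'; python3 st.py; python3 prof.py
```

```text
t: 35.5
eef_pos: [0.5149, 0.1036, 0.1122]
tool_rot: [0.002, 0.998, -0.064, -0.0]
contact_force: [-1.5, -9.0, 3.4]
gripper_width: 0.996
grasp_force: 4.8
t 35.55 y 0.1046 F [-0.2  2.  -0.7] grip [0.9 1.1 1.1] shifted px {'jaw': (330.2, 470.2), 'pad': (409.2, 469.2), 'foot': (439.2, 538.2), 'post': (492.2, 538.2)}
y 0.10527691832500452
0.012 W..W....W....#.......#######........######WWWWWWWWWWWWWWWWWWWW.WWWWWWWWWWWWW     212
-0.012 ..............#.....########........######.WWWWWWWWWWWWWWWWW........WWWWWWWWWWWW 243
-0.03 ..................#......###........#.....WWWWWWWWWWWWWWWWWWWW.WWWWWWWWWWWWWWWWW 265
```

```bash
cat > fine.py <<'E'
from fit import *
c=cam('wrist'); e,r,s=pose(); p=(.5135,.0955,-1.7)
g=cv2.GaussianBlur(c['img'],(3,3),0).astype(np.float32).mean(2)
f=r.inv().apply(s['contact_force']); print('y',e[1].round(4),'F',f.round(1),s['grasp_force'])
xs=np.arange(.095,.16,.001)
for y0 in (.014,-.014):
    o=0
    for yy in np.linspace(y0-.003,y0+.003,7):
        q=np.array([proj(c,w) for w in world(p,np.c_[xs,0*xs+yy,0*xs+.055])]).astype(np.float32)
        o=o+cv2.remap(g,q[:,0][None],q[:,1][None],cv2.INTER_LINEAR)[0]/7
    print(y0,' '.join(str(int(v)) for v in o))
E
python3 fine.py; python3 -m crank '[{"delta_rot":[0,0,0],"xyz":[0,0.010,0],"fingers":-1},{"delta_rot":[0,0,0],"xyz":[0,0.018,0],"fingers":-1},{"delta_rot":[0,0,0],"xyz":[0,0.018,0],"fingers":-1},{"delta_rot":[0,0,0],"xyz":[0,0.018,0],"fingers":-1}]'; python3 fine.py
```

```text
y 0.1055 F [-0.5  2.5 -2.1] 1.0868316516280174
0.014 60 75 85 90 98 103 105 106 97 66 48 46 47 47 48 47 46 47 48 49 55 68 75 77 78 78 78 77 75 74 73 69 41 13 16 24 31 34 32 34 69 101 106 115 145 157 155 152 151 147 143 144 146 146 144 140 138 137 137 138 141 142 144 148 153
-0.014 65 70 78 81 80 75 75 76 74 60 47 46 46 47 48 47 46 46 47 48 54 67 75 78 78 79 78 77 75 74 73 69 45 16 16 29 33 33 31 34 65 100 107 115 141 157 156 153 151 150 149 151 156 159 157 155 153 151 152 154 155 156 153 151 154
t: 36.4
eef_pos: [0.5129, 0.0871, 0.1123]
tool_rot: [-0.0, 0.998, -0.064, 0.0]
contact_force: [-0.9, -0.1, -0.0]
gripper_width: 0.998
grasp_force: 0.0
y 0.0874 F [-0.2  0.4  0. ] 0.0
0.014 94 92 82 82 88 99 105 107 108 105 73 48 48 48 49 49 48 48 49 51 62 73 78 80 80 79 79 78 76 75 74 59 26 10 14 24 31 35 33 33 60 99 108 124 152 159 157 155 153 147 145 147 148 148 145 142 140 139 140 141 143 144 148 151 156
-0.014 86 84 79 82 87 88 84 76 75 75 63 50 48 48 48 49 47 47 48 51 61 73 78 80 80 80 79 78 76 75 74 62 31 12 15 28 34 35 33 32 55 97 110 122 150 160 158 155 154 152 152 155 160 162 159 156 154 153 155 156 158 158 156 154 157
```

```bash
cat >> fine.py <<'E'
# compact: plate front (60-crossing) and pad back (45-crossing)
def cr(o,a,b,lv):
    for i in range(a,b):
        if (o[i]-lv)*(o[i+1]-lv)<=0 and o[i]!=o[i+1]: return i+(lv-o[i])/(o[i+1]-o[i])
E
python3 - <<'E'
s=open('fine.py').read()
i=s.index('# compact'); head,fn=s[:i],s[i:]
head=head.replace("    print(y0,' '.join(str(int(v)) for v in o))","    a=cr(o,14,35,62); b=cr(o,int(a)+2 if a else 20,38,45); d=cr(o,int(b)+4 if b else 34,50,65)\n    print(y0,'plate',a,'padback',b,'foot',d,'gap',b-a if a and b else None)")
open('fine.py','w').write(head.split('\n',1)[0]+'\n'+fn+head.split('\n',1)[1])
E
python3 -m crank '[{"delta_rot":[0,0,0],"xyz":[0,-0.006,0],"fingers":-1},{"delta_rot":[0,0,0],"xyz":[0,-0.009,0],"fingers":-1},{"delta_rot":[0,0,0],"xyz":[0,-0.012,0],"fingers":-1}]'; python3 fine.py
python3 -m crank '[{"delta_rot":[0,0,0],"xyz":[0,-0.001,0],"fingers":-1},{"delta_rot":[0,0,0],"xyz":[0,-0.002,0],"fingers":-1}]'; python3 fine.py
python3 -m crank '[{"delta_rot":[0,0,0],"xyz":[0,-0.001,0],"fingers":-1},{"delta_rot":[0,0,0],"xyz":[0,-0.002,0],"fingers":-1}]'; python3 fine.py
```

```text
t: 36.75
eef_pos: [0.5143, 0.0992, 0.1123]
tool_rot: [0.0, 0.998, -0.063, -0.0]
contact_force: [-0.3, -4.3, 2.0]
gripper_width: 0.996
grasp_force: 2.4
y 0.0993 F [-0.3  4.8 -1.4] 2.4009858816862106
0.014 plate 20.321173 padback 31.78156 foot 40.02557 gap 11.460388
-0.014 plate 20.421007 padback 31.898483 foot 40.170975 gap 11.477476
t: 37.0
eef_pos: [0.5144, 0.1003, 0.1121]
tool_rot: [0.001, 0.998, -0.064, -0.0]
contact_force: [-0.7, -4.3, 1.7]
gripper_width: 0.997
grasp_force: 2.2
y 0.1006 F [ 0.4  4.7 -1.2] 2.719073072075844
0.014 plate 20.554989 padback 32.05144 foot 39.96641 gap 11.496452
-0.014 plate 20.643536 padback 32.16065 foot 40.170353 gap 11.517113
t: 37.25
eef_pos: [0.5145, 0.1016, 0.112]
tool_rot: [0.001, 0.998, -0.064, -0.0]
contact_force: [-1.2, -8.0, 3.2]
gripper_width: 1.001
grasp_force: 4.0
y 0.1016 F [ 0.1  6.6 -2.8] 3.767646700143814
0.014 plate 20.981535 padback 32.380753 foot 39.946396 gap 11.399218
-0.014 plate 21.072777 padback 32.511013 foot 40.182487 gap 11.438236
```

```bash
for i in 1; do python3 -m crank '[{"delta_rot":[0,0,0],"xyz":[0,-0.001,0],"fingers":-1},{"delta_rot":[0,0,0],"xyz":[0,-0.002,0],"fingers":-1}]'; python3 fine.py; done
python3 -m crank '[{"delta_rot":[0,0,0],"xyz":[0,-0.001,0],"fingers":-1},{"delta_rot":[0,0,0],"xyz":[0,-0.002,0],"fingers":-1}]'; python3 fine.py
```

```text
t: 37.5
eef_pos: [0.5146, 0.103, 0.1119]
tool_rot: [0.001, 0.998, -0.064, -0.001]
contact_force: [-1.3, -8.9, 4.1]
gripper_width: 0.996
grasp_force: 4.5
y 0.1031 F [-0.1  8.5 -3.3] 4.347483962774277
0.014 plate 21.511528 padback 32.880573 foot 39.885197 gap 11.369045
-0.014 plate 21.602634 padback 33.043068 foot 40.108585 gap 11.4404335
t: 37.75
eef_pos: [0.5149, 0.1048, 0.1119]
tool_rot: [0.001, 0.998, -0.064, -0.001]
contact_force: [0.4, -7.6, 1.8]
gripper_width: 1.005
grasp_force: 4.5
y 0.1056 F [ 0.9  2.2 -1.3] 1.101980321109295
0.014 plate 22.436361 padback 33.848385 foot 39.888687 gap 11.412024
-0.014 plate 22.569998 padback 33.96766 foot 40.030647 gap 11.397661
```

Run:
```python
from fit import *
c=cam('wrist'); e,r,s=pose(); print(s['t'],e,r.inv().apply(s['contact_force']).round(1))
p=(.5135,.0955,-1.7)
def prof(c,img,x0,x1,ys,z=.055):
    g=cv2.GaussianBlur(img,(3,3),0).astype(np.float32).mean(2); xs=np.arange(x0,x1,.001)
    for y0 in ys:
        o=0
        for yy in np.linspace(y0-.002,y0+.002,5):
            q=np.array([proj(c,w) for w in world(p,np.c_[xs,0*xs+yy,0*xs+z])]).astype(np.float32)
            o=o+cv2.remap(g,q[:,0][None],q[:,1][None],cv2.INTER_LINEAR)[0]/5
        print(y0,' '.join(str(int(v)) for v in o))
ys=(.014,.0,-.014,-.021)
print('now from .10'); prof(c,c['img'],.10,.19,ys)
off=r.inv().apply(np.array(c['origin'])-e); Rc=r.inv().as_matrix()@c['rotation']
for sh in (-.0015,):
    c2=dict(c); e2=np.array([.508,.074,.2486]); r2=R.from_quat([.998,-.058,.0,.0]); c2['origin']=e2+r2.apply(off); c2['rotation']=r2.as_matrix()@Rc
    print('w8 from .06'); prof(c2,cv2.imread('pics/w8.png')[:,:,::-1].copy(),.06,.19,ys)
```

```text
37.85 [0.5151 0.1066 0.1121] [-0.2  1.5 -1.9]
now from .10
0.014 107 108 109 102 70 48 47 46 47 48 48 46 47 48 49 55 67 74 77 78 78 78 77 76 74 74 70 45 15 17 25 31 33 31 34 69 101 106 114 144 157 155 153 151 147 144 143 144 145 143 140 138 137 137 139 140 141 145 149 154 160 162 162 145 119 140 158 157 154 151 149 150 156 162 162 161 159 157 155 154 152 151 150 75 0 0 0 0 0 0
0.0 156 155 150 144 142 142 142 142 128 77 48 46 47 48 48 54 66 75 78 79 78 78 77 76 75 73 70 46 16 12 24 34 34 31 34 68 101 107 116 144 157 155 153 151 150 149 151 156 158 157 154 151 150 151 151 130 98 95 102 104 107 109 111 112 111 110 108 106 110 118 121 124 132 143 148 152 154 154 153 153 152 151 150 150 149 149 132 24 0 0
-0.014 60 64 67 65 55 47 46 47 47 48 48 46 46 47 47 53 66 74 78 79 79 78 77 75 74 73 70 49 18 16 29 34 34 32 35 65 99 107 116 143 157 156 153 152 150 149 151 156 159 158 155 152 151 152 154 155 156 154 152 154 158 161 161 145 118 139 155 153 151 147 143 142 137 127 121 116 110 105 99 96 94 92 90 91 92 94 96 98 101 103
-0.021 99 99 96 89 81 73 65 57 51 48 47 46 47 48 48 53 66 75 78 79 78 
[... 1373 characters left out ...]
69 69 68 67 65 62 57 53 51 54 66 85 98 100 97 95 94 96 105 123 141 151 151 148 147 146 148 151 153 154 152 150 148 148 149 151 151 150 149 150 153 156 155 145 133 133 142 150 150 145 136 129 127 126 123 115 105 99 95 93 92 92 92 94 96 98 100 102 105 106
-0.021 55 49 49 51 54 55 57 59 63 68 71 73 72 72 72 73 72 68 59 47 35 26 26 35 48 58 66 71 74 74 73 72 72 70 66 64 67 72 73 72 68 59 47 35 27 24 25 29 32 31 32 39 53 68 73 72 72 72 72 72 72 72 72 72 72 72 72 71 69 68 69 76 87 94 95 95 93 93 98 112 134 148 152 150 148 146 146 148 152 155 154 152 150 148 149 150 152 151 150 149 150 153 155 152 141 131 136 145 151 150 148 146 147 150 154 155 155 154 152 149 147 144 136 128 121 117 113 107 100 91
```

```bash
python3 -m crank '[{"delta_rot":[0,0,0],"xyz":[0,0.010,0],"fingers":-1},{"delta_rot":[0,0,0],"xyz":[0,0.020,0],"fingers":-1},{"delta_rot":[0,0,0],"xyz":[0,0.020,0],"fingers":-1},{"delta_rot":[0,0,0],"xyz":[0,0.020,0],"fingers":-1},{"delta_rot":[0,0,0],"xyz":[0,0.020,0],"fingers":-1}]'; python3 fine.py
python3 -m crank '[{"delta_rot":[0,0,0],"xyz":[0,-0.006,0],"fingers":-1},{"delta_rot":[0,0,0],"xyz":[0,-0.009,0],"fingers":-1},{"delta_rot":[0,0,0],"xyz":[0,-0.012,0],"fingers":-1},{"delta_rot":[0,0,0],"xyz":[0,-0.014,0],"fingers":-1},{"delta_rot":[0,0,0],"xyz":[0,-0.015,0],"fingers":-1},{"delta_rot":[0,0,0],"xyz":[0,-0.015,0],"fingers":-1}]'; python3 fine.py; python3 st.py
```

```text
t: 38.35
eef_pos: [0.5129, 0.0877, 0.1123]
tool_rot: [-0.0, 0.998, -0.063, 0.0]
contact_force: [-0.1, -0.4, 0.7]
gripper_width: 0.997
grasp_force: 0.0
y 0.0878 F [0.5 0.1 0.1] 0.0
0.014 plate 20.277733 padback 31.698591 foot 40.041626 gap 11.420858
-0.014 plate 20.364609 padback 31.868484 foot 40.22884 gap 11.503876
t: 39.0
eef_pos: [0.5144, 0.1013, 0.112]
tool_rot: [0.001, 0.998, -0.064, -0.0]
contact_force: [-0.3, -5.0, 0.4]
gripper_width: 1.003
grasp_force: 2.2
y 0.1014 F [ 0.7  2.3 -1. ] 1.488320343196392
0.014 plate 20.611956 padback 32.06985 foot 39.961697 gap 11.457895
-0.014 plate 20.657644 padback 32.179688 foot 40.17571 gap 11.522043
t 39.1 y 0.1014 F [-0.6  5.8 -0.8] grip [3.1 2.3 3.2] shifted px {'jaw': (330.4, 471.4), 'pad': (410.4, 471.4), 'foot': (440.4, 542.4), 'post': (494.4, 542.4)}
```

```bash
python3 -m crank '[{"delta_rot":[0,0,0],"xyz":[0,-0.0005,0],"fingers":-1},{"delta_rot":[0,0,0],"xyz":[0,-0.001,0],"fingers":-1},{"delta_rot":[0,0,0],"xyz":[0,-0.0015,0],"fingers":-1},{"delta_rot":[0,0,0],"xyz":[0,-0.0015,0],"fingers":-1}]'
cat > hold.py <<'E'
from fit import *
o=[]
for _ in range(24):
    cam('wrist'); e,r,s=pose(); f=r.inv().apply(s['contact_force']); o.append((f[1].round(1),round(s['grasp_force'],1),(e[1]*1000).round(1)))
print(s['t'],o)
E
python3 hold.py; python3 fine.py
```

```text
t: 39.85
eef_pos: [0.5145, 0.1025, 0.112]
tool_rot: [0.001, 0.998, -0.064, -0.0]
contact_force: [-2.3, -7.5, 2.6]
gripper_width: 1.001
grasp_force: 4.6
41.05 [(np.float64(6.7), 3.6, np.float64(102.6)), (np.float64(7.2), 3.5, np.float64(102.7)), (np.float64(3.0), 0.9, np.float64(102.9)), (np.float64(1.8), 1.1, np.float64(103.7)), (np.float64(1.5), 1.1, np.float64(104.1)), (np.float64(1.9), 1.1, np.float64(104.3)), (np.float64(2.1), 1.0, np.float64(104.3)), (np.float64(0.9), 1.0, np.float64(104.3)), (np.float64(1.3), 1.0, np.float64(104.2)), (np.float64(2.7), 0.9, np.float64(104.1)), (np.float64(1.3), 0.9, np.float64(104.0)), (np.float64(2.2), 0.8, np.float64(104.0)), (np.float64(1.8), 0.8, np.float64(103.9)), (np.float64(0.6), 0.8, np.float64(103.8)), (np.float64(1.8), 0.8, np.float64(103.8)), (np.float64(1.1), 0.8, np.float64(103.7)), (np.float64(2.2), 0.8, np.float64(103.7)), (np.float64(1.3), 0.8, np.float64(103.6)), (np.float64(1.4), 0.8, np.float64(103.6)), (np.float64(0.7), 0.8, np.float64(103.6)), (np.float64(0.7), 0.8, np.float64(103.6)), (np.float64(1.1), 0.8, np.float64(103.6)), (np.float64(1.4), 0.8, np.float64(103.6)), (np.float64(2.1), 0.8, np.float64(103.6))]
y 0.1036 F [-1.1  1.5  0.5] 0.7876210100948811
0.014 plate 20.444168 padback 31.8114 foot 39.87781 gap 11.367231
-0.014 plate 20.542011 padback 31.9659 foot 40.048527 gap 11.423889
```

```bash
python3 -m crank '[{"delta_rot":[0,0,0],"xyz":[0,-0.004,0],"fingers":-1},{"delta_rot":[0,0,0],"xyz":[0,-0.007,0],"fingers":-1},{"delta_rot":[0,0,0],"xyz":[0,-0.010,0],"fingers":-1},{"delta_rot":[0,0,0],"xyz":[0,-0.012,0],"fingers":-1},{"delta_rot":[0,0,0],"xyz":[0,-0.013,0],"fingers":-1},{"delta_rot":[0,0,0],"xyz":[0,-0.013,0],"fingers":-1}]'; python3 hold.py; python3 fine.py; python3 st.py
```

```text
t: 41.7
eef_pos: [0.5164, 0.1134, 0.1122]
tool_rot: [0.002, 0.998, -0.064, -0.0]
contact_force: [-1.9, -9.1, 5.5]
gripper_width: 0.997
grasp_force: 5.1Traceback (most recent call last):
  File "hold.py", line 4, in <module>
    cam('wrist'); e,r,s=pose(); f=r.inv().apply(s['contact_force']); o.append((f[1].round(1),round(s['grasp_force'],1),(e[1]*1000).round(1)))
    ~~~^^^^^^^^^
  File "h.py", line 17, in cam
    c=viewer.read_camera(n); q=c['rotation']; c['rotation']=R.from_quat([q[1],q[2],q[3],q[0]]).as_matrix(); return c
ValueError: 200 camera calls are used up
Traceback (most recent call last):
  File "fine.py", line 6, in <module>
    c=cam('wrist'); e,r,s=pose(); p=(.5135,.0955,-1.7)
  File "h.py", line 17, in cam
    c=viewer.read_camera(n); q=c['rotation']; c['rotation']=R.from_quat([q[1],q[2],q[3],q[0]]).as_matrix(); return c
ValueError: 200 camera calls are used up
Traceback (most recent call last):
  File "st.py", line 11, in <module>
    go()
    ~~^^
  File "st.py", line 4, in go
    c=cam('wrist'); e,r,s=pose(); k=(e[1]-.0889)*1000*K; o={}
  File "h.py", line 17, in cam
    c=viewer.read_camera(n); q=c['rotation']; c['rotation']=R.from_quat([q[1],q[2],q[3],q[0]]).as_matrix(); return c
ValueError: 200 camera calls are used up
```

```bash
for i in 1 2; do python3 -m crank '[{"delta_rot":[0,0,0],"xyz":[0,0,0],"fingers":-1},{"delta_rot":[0,0,0],"xyz":[0,0,0],"fingers":-1},{"delta_rot":[0,0,0],"xyz":[0,0,0],"fingers":-1},{"delta_rot":[0,0,0],"xyz":[0,0,0],"fingers":-1},{"delta_rot":[0,0,0],"xyz":[0,0,0],"fingers":-1}]'; done
```

```text
t: 42.9
eef_pos: [0.5163, 0.1134, 0.1122]
tool_rot: [0.002, 0.998, -0.064, -0.0]
contact_force: [-1.2, -10.7, 5.0]
gripper_width: 1.0
grasp_force: 5.0
t: 43.4
eef_pos: [0.5164, 0.1134, 0.1122]
tool_rot: [0.002, 0.998, -0.065, -0.0]
contact_force: [-1.8, -11.1, 4.6]
gripper_width: 1.002
grasp_force: 5.0
```

```bash
python3 -c "
from station import job
print(job.hand_in())"
```

```text
the job is handed in; nothing more can be done
None
```

I handed the job in with the post let go in the foot's hole and the trigger held squeezed at its stop with about 10 N. I estimate the pad is pressed in about 4 mm (it could be 3 to 6). I could not confirm the pad or the post by camera at the end because the 200 camera calls had run out, and the trigger's drive pawl slipped whenever the pad neared half way, so the second pawl is mostly what holds the pad in.

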